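# Let back a ratchet strap winder in the EEG room

## Robot

A 7-joint arm with a two-finger parallel gripper is mounted at the origin on the work surface. World frame = base frame: x ahead of the robot, y to its left, z up, the work surface at z = 0. Lengths are in m, angles in rad, forces in N, time in s.
With the tool pointing down it reaches from about 0.4 to 0.85 m from the base axis. Payload 4.5 kg.
Tool frame: the origin (TCP) lies between the finger pads; the fingertips stand 19 mm ahead of it and the grasp point (between the pads) is the TCP; z points along the fingers, y is the direction in which the jaws open and shut (so a half turn about z gives the same grasp; the last joint's range is limited). The gripper opens to 88 mm and grips with 3 to 60 N. Pads are 18 mm wide; open, the fingers measure 123 mm over their backs; the gripper's body (75 mm by 187 mm) begins 45 mm behind the grasp point.
Start: joints at [-1.097, 0.689, -0.195, 1.565, 0.157, 0.902, -0.215], TCP at [0.266, 0.566, 0.237] pointing down, gripper open.
Joint ranges: [-3.01, 3.01], [-0.46, 2.08], [-1.47, 1.51], [0.13, 2.56], [-1, 4.14], [0.04, 2.09], [-2.66, 2.66]. Speed limits (rad/s): [2.57, 2.57, 3.14, 3.14, 3.14, 3.14, 3.14].

## Interface

Orientations are given as a unit quaternion [x, y, z, w].
In Python, from plant import status, snapshot, finish_job, cut_out, tip_of gives the robot as it stands. The module is installed in compiled form; this text tells all that it offers.
- The arm moves only by the tool carry_out, never from a script. Its arguments are lists of equal length, an entry for each row: "linear": the shift along the world's x, y, z in m, a list of three; "roll": the turn about the world's z in rad. A call has 1 to 8 rows; each row is the pose to reach, as a shift and turn from the pose measured when the call began; what a row does not reach only later rows make up. A row lasts 1/12 s, in which the tool goes at most 41.7 mm and 7.16 degrees, less where a joint would pass 70% of its speed; a pose out of reach is approached as far as the arm can. A call with a gripper value outside its range is refused whole. "gripper" is the opening, from 0 (shut) to 1 (fully open), set as the call begins (left out, the last holds). The fingers move at their own pace and stop on an object; "grip_force" is the grip in N (left out, the last holds). Time passes only in rows, so rows that repeat a pose let the fingers close. It gives the time, the measured TCP pose, the force and the opening at its end, in the units of the state.
- status.get_state(): the state, without advancing time (a new reading comes with each control period).
- snapshot(name): name is "side" or "top"; returns a dict with "img" (420x560x3 uint8, red, green, blue), "range_z" (420x560 float32, m along the optical axis (not along the pixel's ray), 0 where there is no reading), "fx", "fy", "cx", "cy" (pixels), "world_from_camera" (4x4, takes a point from camera to world coordinates). Camera axes: x right, y down, z forward; pixel columns grow to the right and rows downward; lengths in m; the calibration is good to about 2 mm. A picture is of the moment at which its call begins.
- finish_job(): hands the job in, once; it reports no verdict.
Trained networks look in a picture, given as the dict that the camera call returned (one of the last four; its "shot" number tells which), for a name from the list of things; names that differ only in an ending like _2 or _b are one class to them, and where a whole thing is asked for, a point or a joint stands for the part that bears it (a point fixed in the world has none). Each returns a list of dicts, best first, with "confidence" (0 to 1); they miss things now and then, are a little off and sometimes report something else, mostly with a low value. They report only what shows in the picture. A call takes as long as a camera call. They do not tell look-alikes from the thing itself.
- cut_out(picture, query): "region" (420x560 bool, what is visible of it) and "pixel" ([column, row] in pixels, amid what is visible of it).
- tip_of(picture, query): "pixel" ([column, row] in pixels: a listed point, or the origin of a listed thing).
The state is a dict: "clock": time; "q": joint angles; "qd": joint speeds; "joint_torque": joint torques, N m; "tool_pos": TCP position; "eef_rot": TCP orientation; "contact_force": force on the tool from outside, world axes, zero at the start; "moment": the same for the moment, N m; "opening": opening from 0.0 (shut) to 1.0 (fully open).
Only numpy, scipy, OpenCV 4.12 (cv2) and the standard library are available. Lean on these libraries where they do the work, as an engineer would, in place of code of your own. Each camera call takes 0.05 s, during which the arm holds its last target.

## Task

The drum of the strap winder has to be let back for a new strap. Draw the wedge out of its pocket by its thin end, set it down on the desk and let go, take it again by its thick end, lay it on the winder's flat grey housing and drive it, thin end first, under the lifting bar until the pawl rests on the wedge's flat top, clear of the toothed wheel; let go of it, pull the lever back towards the robot until it meets its stop, then draw the wedge out again so that the pawl drops fully between the teeth, and leave the wedge lying on the desk. Leave the other things on the desk where they are.

Things in the scene. Friction and masses are not known exactly. Their poses are not given: they have to be found in the camera images.
- winder: Strap winder, fixed, 240 x 260 mm. Origin on the desk; x points away from the robot (turned up to 0.25 rad), y left, z up; places below are in this frame, mm. Toothed wheel (radius 50, y 12..28) and drum (radius 44, y 29..101) turn about the level line x 30, z 75 along y. Two pawl cheeks at x -55, y 4 and 36, 140 high; bearing post at x 30, y 109, 100 high; the lever moves in the plane y 130
- housing_top (a point): Point at x 0, y -60, z 96 of the winder, on the flat grey top of its box housing (x -130..90, y -115..-4). The top is clear but for the lifting bar that crosses above it. The wedge is driven on it towards winder +x along the line y -60
- drum (a joint): Turn of drum, wheel and lever, rad. 0: let back to the stop, lever leaning 45 degrees to the robot. Grows as the lever's top goes away from the robot; at the start 0.80 to 1.25 (lever upright or up to 27 degrees away). Stiff: stays where left, needs 0.25 N m (3 N at the lever). The pawl blocks turning back until raised above 0.18
- pawl (a joint): Pawl angle, rad. 0: fully down between two teeth; up to about 0.12 on a tooth; clear of all teeth above 0.18; about 0.30 when its bar lies on the wedge's flat top. Sprung and weighted down: it falls when let go and takes about 5 N at the bar to lift
- pawl_bar (a point): Middle of the pawl's lifting bar, a smooth level steel bar 12 mm thick along winder y, over the housing from y -20 to y -98; this point is at x 5, y -60. Bar fully down: its centre 17 mm, its underside 11 mm above the housing top; on the wedge: underside 30 mm above
- lever_knob (a point): Centre of the black ball (22 mm across) on the lever's end, 120 mm from the drum's axis, in the plane y 130. The lever's rod is 14 mm thick; it can be hooked from its far side with closed fingers below the ball and drawn towards the robot
- pocket: Grey steel pocket fixed to the desk, holder of the wedge, left or right of the winder: 80 long (x) x 48 wide x 48 high, closed at top and rear, open at its +x end. Origin on the desk under its centre; x points out of its mouth, away from the robot (turned by at most 0.3 rad). Inside 36 wide, 42 high
- wedge_mid (a point): White plastic wedge, 110 long x 30 wide x 30 high, 0.1 to 0.16 kg; this point is its middle, 15 mm above its base. Its x points to the thin end. The thick half (x -55..0) has a level top 30 high; from x 0 to 55 the top slopes to 6 mm at the tip. At first it stands on its base in the pocket, thick end in, about 38 mm of the thin end showing; it slides freely on the desk
- paste_jar: Bystander: white jar, 64 mm across, 65 high, origin under its centre; stands on the other side of the winder from the pocket
- saline_bottle: Bystander: clear bottle, 66 mm across, 170 high, origin under its centre
- cup: Bystander: small white cup, 68 mm across, 70 high, origin under its centre
- tape_roll: Bystander: roll of paper tape, 70 mm across, 25 high, origin under its centre
- mouse: Bystander: black computer mouse, 100 x 60 x 32 mm, origin under its centre
- electrode_a: Bystander: white cup electrode, 22 mm across, 26 high, origin under its centre
- electrode_b: Bystander: white cup electrode, 22 mm across, 26 high, origin under its centre
Things that resemble listed ones, but are neither listed nor needed, are in the scene too. Leave any black or orange look-alike of the part that bears wedge_mid alone. Leave any red look-alike of the pocket alone.

How it is judged:
By the outcome, as a careful person would: the job done as asked, in the order asked, and still so for the second after the job is handed in, with the robot touching nothing.
It also fails if it takes over 72 s, if anything falls off the work surface, if the arm or the gripper's body presses on something with over 40 N, if the wrist force passes 120 N, or if a joint passes its speed limit or range.

## Working session

There is one attempt and no reset: what is moved stays moved. The work goes in short steps, Python scripts to look and compute and a tool call to move; the robot and the scene stay as the last step left them, time stands still between calls to the robot, and variables do not carry over. Pictures are saved under pics/ and viewed, and the job is handed in when it is done.

Besides the shell and the picture viewer there is one more tool, called after "Emit:" by a JSON object that holds its "api" and its "payload". carry_out: Moves the arm, as the interface text tells. Its arguments: {"type":"object","properties":{"linear":{"type":"array"},"roll":{"type":"array"},"gripper":{"type":"number"},"grip_force":{"type":"number"}},"required":["linear","roll"]}

```bash
mkdir -p pics
cat > h.py <<'E'
import numpy as np, cv2
from plant import status, snapshot, finish_job, cut_out, tip_of
def save(p,name,crop=None,scale=1):
    im=p["img"][:,:,::-1]
    if crop: c0,r0,c1,r1=crop; im=im[r0:r1,c0:c1]
    if scale!=1: im=cv2.resize(im,None,fx=scale,fy=scale,interpolation=cv2.INTER_CUBIC)
    cv2.imwrite("pics/"+name+".png",im)
def w(p,c,r,z=None):
    """world point of pixel; by depth or at height z"""
    d=np.array([(c-p["cx"])/p["fx"],(r-p["cy"])/p["fy"],1.0]); T=np.array(p["world_from_camera"])
    if z is None:
        k=p["range_z"][int(round(r)),int(round(c))]
    else:
        k=(z-T[2,3])/(T[:3,:3]@d)[2]
    return T[:3,:3]@(d*k)+T[:3,3]
def proj(p,X):
    T=np.linalg.inv(np.array(p["world_from_camera"])); x=T[:3,:3]@np.array(X)+T[:3,3]
    return np.array([p["fx"]*x[0]/x[2]+p["cx"],p["fy"]*x[1]/x[2]+p["cy"]])
def cloud(p):
    v,u=np.mgrid[0:420,0:560]; z=p["range_z"]
    P=np.stack([(u-p["cx"])/p["fx"]*z,(v-p["cy"])/p["fy"]*z,z],-1); T=np.array(p["world_from_camera"])
    return P@T[:3,:3].T+T[:3,3]
E
python3 - <<'E'
from h import *
np.set_printoptions(precision=4,suppress=True)
s=status.get_state(); print(s)
for n in("top","side"):
    p=snapshot(n); save(p,n+"0"); print(n,p["fx"],p["cx"],p["cy"]); print(p["world_from_camera"])
    for q in["winder","housing_top","pawl_bar","lever_knob","pocket","wedge_mid","drum","pawl","paste_jar","saline_bottle","cup","tape_roll","mouse","electrode_a"]:
        print(q,[(np.round(d["pixel"]),round(d["confidence"],2),np.round(w(p,*d["pixel"]),3)) for d in tip_of(p,q)][:4])
E
```

```text
{'clock': 0.0, 'q': array([-1.0972,  0.69  , -0.1945,  1.5663,  0.1573,  0.9025, -0.2151]), 'qd': array([ 0.0007,  0.0004,  0.0002, -0.0022,  0.0003, -0.0008, -0.0006]), 'joint_torque': array([  0.0003, -52.7561,  -1.2668, -15.3421,  -0.0526,   0.0067,
         0.0002]), 'tool_pos': array([0.2659, 0.5649, 0.2364]), 'eef_rot': array([ 0.2181,  0.9759, -0.0009, -0.0001]), 'contact_force': array([ 0.4578,  0.0055, -0.3956]), 'moment': array([0.0033, 0.0057, 0.0164]), 'opening': 1.000583393842159}
top 537.3560276617578 284.1042721494558 208.8886520270206
[[-0.0228 -0.9968  0.0772  0.414 ]
 [-0.9996  0.0241  0.0153  0.0147]
 [-0.0171 -0.0768 -0.9969  1.4554]
 [ 0.      0.      0.      1.    ]]
winder [(array([312., 197.]), 0.76, array([ 0.557, -0.039,  0.012]))]
housing_top [(array([336., 191.]), 0.77, array([ 0.562, -0.098,  0.095]))]
pawl_bar [(array([337., 184.]), 0.82, array([ 0.58 , -0.101,  0.097]))]
lever_knob [(array([260., 171.]), 0.75, array([0.603, 0.087, 0.202]))]
pocket [(array([144., 162.]), 0.9, array([0.659, 0.407, 0.043])), (array([166., 250.]), 0.55, array([0.422, 0.348, 0.05 ]))]
wedge_mid [(array([248., 283.]), 0.83, array([0.33 , 0.136, 0.027])), (array([219., 194.]), 0.74, array([0.57 , 0.209, 0.029])), (array([166., 243.]), 0.56, array([0.442, 0.35 , 0.043])), (array([338., 191.]), 0.48, array([ 0.562, -0.101,  0.097]))]Traceback (most recent call last):
  File "<stdin>", line 7, in <module>
ValueError: it knows: cup, electrode, housing_top, lever_knob, mouse, paste_jar, pawl_bar, pocket, saline_bottle, tape_roll, wedge_mid, winder
```

Run:
```python
from h import *
np.set_printoptions(precision=4,suppress=True)
p=snapshot("side"); save(p,"side0"); print(p["fx"],p["cx"],p["cy"]); print(p["world_from_camera"])
for q in["winder","housing_top","pawl_bar","lever_knob","pocket","wedge_mid","paste_jar","saline_bottle","cup","tape_roll","mouse","electrode"]:
    print(q,[(np.round(d["pixel"]),round(d["confidence"],2),np.round(w(p,*d["pixel"]),3)) for d in tip_of(p,q)][:4])
```

```text
380.674274684055 280.23427310587664 213.08289066002098
[[ 0.8176 -0.4456  0.3646  0.1883]
 [-0.5758 -0.6416  0.5068 -0.4203]
 [ 0.0081 -0.6243 -0.7812  0.8189]
 [ 0.      0.      0.      1.    ]]
winder [(array([313., 255.]), 0.9, array([ 0.518, -0.089,  0.094]))]
housing_top [(array([335., 250.]), 0.95, array([ 0.567, -0.109,  0.095])), (array([311., 255.]), 0.57, array([ 0.515, -0.088,  0.094]))]
pawl_bar [(array([333., 242.]), 0.68, array([ 0.563, -0.1  ,  0.119])), (array([162., 214.]), 0.27, array([0.301, 0.274, 0.023]))]
lever_knob [(array([298., 162.]), 0.6, array([0.598, 0.083, 0.199])), (array([279., 362.]), 0.49, array([ 0.338, -0.215, -0.001]))]
pocket [(array([192., 184.]), 0.72, array([0.419, 0.333, 0.016])), (array([251., 140.]), 0.6, array([0.653, 0.391, 0.022]))]
wedge_mid [(array([256., 184.]), 0.74, array([0.56 , 0.218, 0.029])), (array([192., 244.]), 0.73, array([0.319, 0.137, 0.028])), (array([202., 175.]), 0.64, array([0.451, 0.332, 0.033]))]
paste_jar [(array([363., 392.]), 0.81, array([ 0.423, -0.363,  0.063]))]
saline_bottle [(array([432., 300.]), 0.69, array([ 0.682, -0.31 ,  0.046]))]
cup []
tape_roll [(array([280., 364.]), 0.58, array([ 0.338, -0.219, -0.   ])), (array([294., 158.]), 0.44, array([0.718, 0.247, 0.023])), (array([414., 285.]), 0.17, array([ 0.701, -0.255,  0.009]))]
mouse [(array([159., 210.]), 0.79, array([0.297, 0.283, 0.029]))]
electrode [(array([208., 213.]), 0.55, array([0.405, 0.219, 0.009])), (array([413., 284.]), 0.48, array([ 0.702, -0.253,  0.008]))]
```

View pics/top0.png

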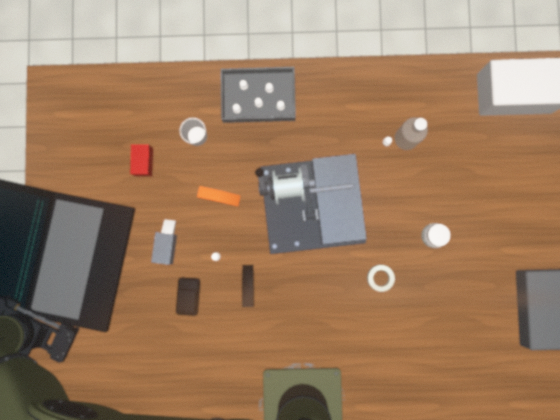

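View pics/side0.png

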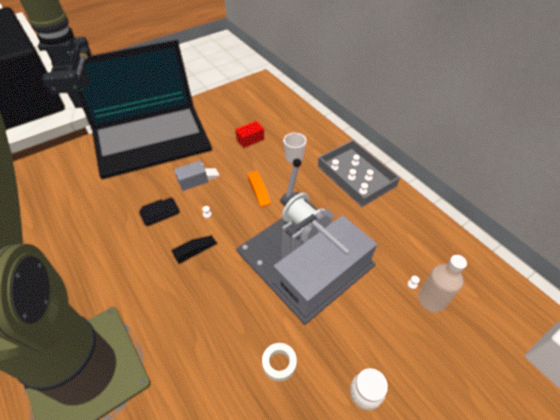

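Pocket candidates: grey at top (163,249) and red at (141,160). Wedge candidates: white at (168,227) in the grey pocket, orange (218,196), black (248,285). The white wedge in the grey pocket fits the description. I'll confirm it in a crop and measure.

Run:
```python
from h import *
np.set_printoptions(precision=4,suppress=True)
p=snapshot("top"); save(p,"pockt",(130,205,210,285),7); save(p,"wint",(245,145,375,260),6)
C=cloud(p)
hsv=cv2.cvtColor(p["img"],cv2.COLOR_RGB2HSV)
# pocket top & wedge
sub=np.zeros((420,560),bool); sub[205:285,140:190]=1
m=sub&(abs(C[...,2]-0.048)<0.006)&(hsv[...,1]<90)
for nm,mm in(("pocket",sub&(hsv[...,1]<110)&(hsv[...,2]<170)&(C[...,2]>0.03)),("wedge",sub&(hsv[...,1]<60)&(hsv[...,2]>170))):
    pts=C[mm]; print(nm,mm.sum(),pts.mean(0),pts.min(0),pts.max(0)); print(cv2.minAreaRect((pts[:,:2]*1000).astype(np.float32)))
sub=np.zeros((420,560),bool); sub[145:260,300:375]=1
m=sub&(abs(C[...,2]-0.096)<0.006)
pts=C[m];print("housing",m.sum(),np.median(pts[:,2])); r=cv2.minAreaRect((pts[:,:2]*1000).astype(np.float32)); print(r,cv2.boxPoints(r))
sub[:]=0; sub[140:200,245:280]=1
m=sub&(C[...,2]>0.15); print("knob",m.sum(),C[m].mean(0) if m.any() else 0, C[m].max(0))
```

```text
pocket 582 [0.4277 0.3559 0.05  ] [0.3881 0.0147 0.0303] [0.4703 0.3863 1.4554]
((403.76068115234375, 201.71157836914062), (366.1485900878906, 79.39778900146484), 80.89779663085938)
wedge 181 [0.484  0.3482 0.0245] [ 0.414   0.0147 -0.0105] [0.5047 0.373  1.4554]
((460.86529541015625, 191.5423583984375), (363.70916748046875, 40.59440231323242), 81.52812194824219)
housing 3482 0.09582324776093887
((542.0724487304688, -84.25142669677734), (220.07766723632812, 152.95298767089844), 5.3957929611206055) [[ 425.3297  -18.4613]
 [ 439.7127 -170.7366]
 [ 658.8152 -150.0415]
 [ 644.4323    2.2337]]
knob 103 [0.5781 0.0818 0.3247] [0.61   0.1009 1.4554]
```

View pics/pockt.png

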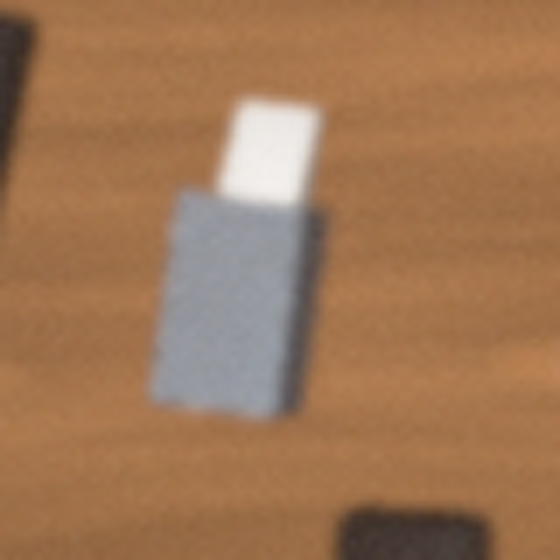

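View pics/wint.png

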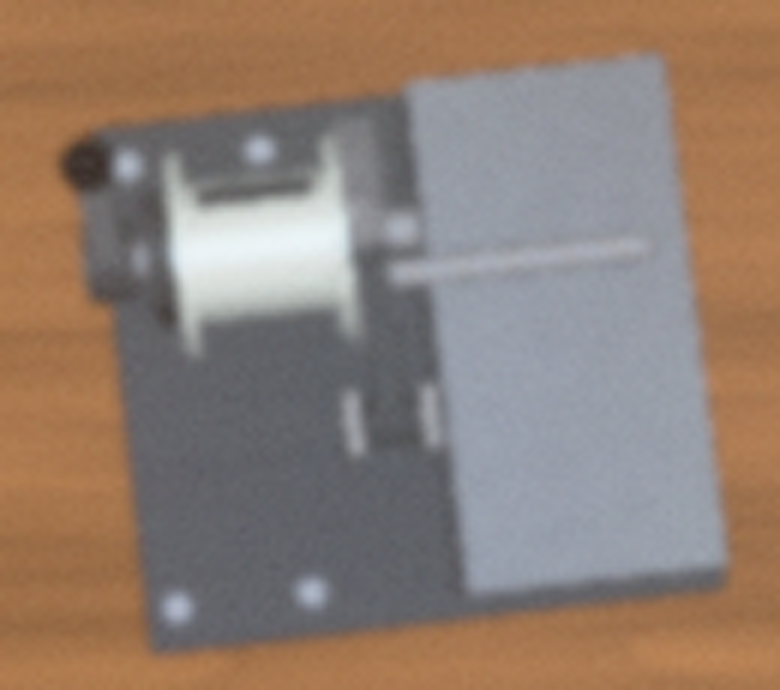

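Run:
```python
from h import *
from scipy.optimize import least_squares
np.set_printoptions(precision=4,suppress=True)
p=snapshot("top"); s=snapshot("side"); save(s,"wins",(220,140,390,320),4);save(s,"pocks",(165,150,235,200),8)
def f(px,off,sc): return [((a+.5)/sc-.5+off[0],(b+.5)/sc-.5+off[1]) for a,b in px]
def fit(W,L):
    W=np.array(W)[:,:2];L=np.array(L)
    def e(v): c,t=np.cos(v[2]),np.sin(v[2]); return ((L@np.array([[c,t],[-t,c]])+v[:2])-W).ravel()
    r=least_squares(e,[W[:,0].mean(),W[:,1].mean(),0]); return r.x, e(r.x)
H=[w(p,a,b,.096) for a,b in f([(408,80),(660,57),(728,570),(467,593)],(245,145),6)]
print("H",H); print("winder",fit(H,[(.09,-.004),(.09,-.115),(-.13,-.115),(-.13,-.004)]))
P=[w(p,a,b,.048) for a,b in f([(178,190),(305,205),(275,415),(150,402)],(130,205),7)]
print("P",P);print("pocket",fit(P,[(.04,.024),(.04,-.024),(-.04,-.024),(-.04,.024)]))
print("tip",[w(p,a,b,.004) for a,b in f([(240,98),(322,103)],(130,205),7)])
k=f([(87,163)],(245,145),6)[0]; print("knob",[w(p,*k,z) for z in(.18,.19,.2)],w(p,*k))
```

```text
H [array([ 0.6481, -0.0402,  0.096 ]), array([ 0.6552, -0.1475,  0.096 ]), array([ 0.4367, -0.1688,  0.096 ]), array([ 0.4296, -0.0591,  0.096 ])]
winder (array([ 0.5572, -0.0429,  0.0866]), array([-0.0009,  0.0011,  0.0016, -0.0022,  0.0009,  0.0001, -0.0016,
        0.001 ]))
P [array([0.471 , 0.3771, 0.048 ]), array([0.4643, 0.3293, 0.048 ]), array([0.3861, 0.3411, 0.048 ]), array([0.392, 0.388, 0.048])]
pocket (array([ 0.4283,  0.3589, -0.1403]), array([ 0.0003, -0.0001,  0.0003,  0.0002, -0.0007, -0.0004,  0.0001,
        0.0002]))
tip [array([0.5079, 0.3641, 0.004 ]), array([0.5052, 0.3322, 0.004 ])]
knob [array([0.6034, 0.0922, 0.18  ]), array([0.6019, 0.0916, 0.19  ]), array([0.6005, 0.0909, 0.2   ])] [0.5995 0.0905 0.2066]
```

View pics/wins.png

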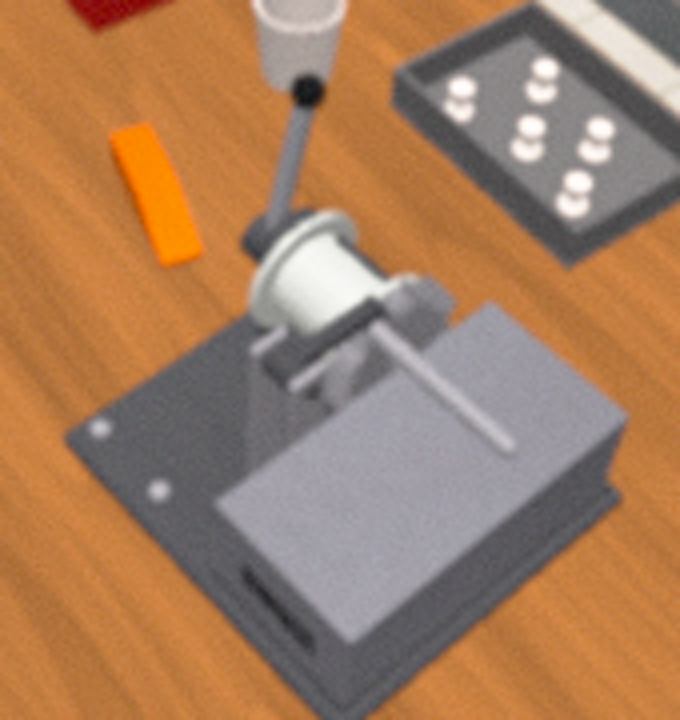

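View pics/pocks.png

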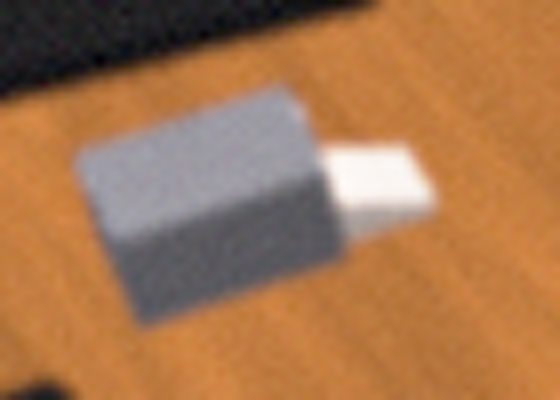

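Crop confirms it: white wedge tip at about (170,220) sticking out of the grey pocket, with the red pocket and the orange and black wedges well apart. Winder pose is (0.557,-0.043, yaw 0.087). Pocket yaw is -0.14 and the wedge tip is at (0.5055,0.348). Moving above the thin end.

Emit:
{"api": "carry_out", "payload": {"linear": [[0.03, -0.03, 0], [0.06, -0.055, 0], [0.09, -0.085, 0], [0.12, -0.115, 0], [0.15, -0.145, -0.01], [0.18, -0.175, -0.03], [0.205, -0.2, -0.04], [0.22, -0.214, -0.05]], "roll": [0.05, 0.1, 0.15, 0.2, 0.25, 0.3, 0.3, 0.3], "gripper": 0.75, "grip_force": 25}}

```text
clock: 1.82
tool_pos: [0.4897, 0.3465, 0.1863]
eef_rot: [0.072, 0.997, -0.001, 0.001]
contact_force: [0.5, 0.1, -0.2]
opening: 0.747
```

Emit:
{"api": "carry_out", "payload": {"linear": [[-0.003, 0.003, -0.03], [-0.004, 0.004, -0.06], [-0.004, 0.004, -0.09], [-0.004, 0.004, -0.12], [-0.004, 0.004, -0.145], [-0.004, 0.004, -0.158], [-0.004, 0.004, -0.164], [-0.004, 0.004, -0.164]], "roll": [0, 0, 0, 0, 0, 0, 0, 0]}}

```text
clock: 2.48
tool_pos: [0.4854, 0.3503, 0.0216]
eef_rot: [0.072, 0.997, -0.002, 0.0]
contact_force: [0.8, -0.0, 0.1]
opening: 0.753
```

Run:
```python
from h import *
p=snapshot("side"); save(p,"g1",(150,120,270,210),6); p=snapshot("top"); save(p,"g1t",(120,180,220,280),6)
print(status.get_state()["tool_pos"],status.get_state()["contact_force"])
```

```text
[0.48644932 0.35112001 0.02344062] [0.14686642 0.34015301 0.3666274 ]
```

View pics/g1.png

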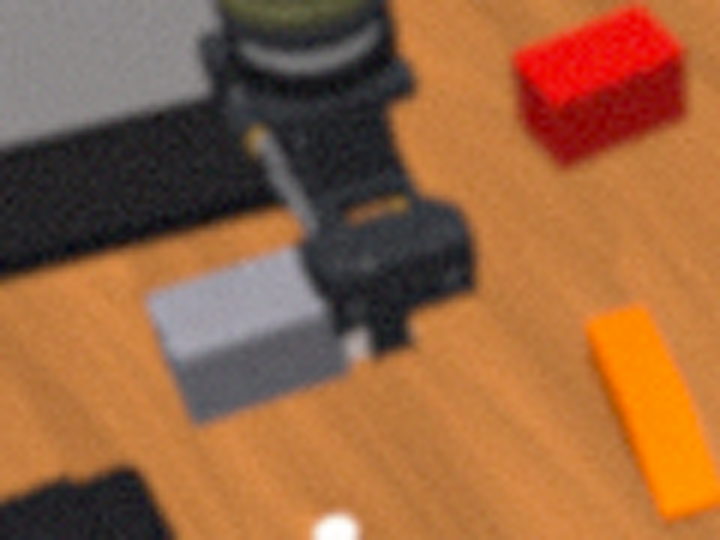

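The gripper straddles the thin end, just clear of the pocket mouth. Closing.

Emit:
{"api": "carry_out", "payload": {"linear": [[0, 0, 0], [0, 0, 0], [0, 0, 0], [0, 0, 0], [0, 0, 0]], "roll": [0, 0, 0, 0, 0], "gripper": 0.1, "grip_force": 25}}

```text
clock: 3.0
tool_pos: [0.4867, 0.3512, 0.0239]
eef_rot: [0.073, 0.997, -0.001, 0.002]
contact_force: [-0.8, 0.4, 1.3]
opening: 0.391
```

Emit:
{"api": "carry_out", "payload": {"linear": [[0, 0, 0], [0, 0, 0], [0.001, 0, 0]], "roll": [0, 0, 0]}}

```text
clock: 3.25
tool_pos: [0.4874, 0.3512, 0.0239]
eef_rot: [0.072, 0.997, -0.001, 0.002]
contact_force: [0.1, -0.3, 0.7]
opening: 0.168
```

Run:
```python
from h import *
p=snapshot("side"); save(p,"g2",(150,120,270,210),6); p=snapshot("top"); save(p,"g2t",(120,180,220,280),6)
print(status.get_state()["tool_pos"],status.get_state()["opening"])
```

```text
[0.48782385 0.3511595  0.02384196] 0.10057764603015211
```

View pics/g2.png

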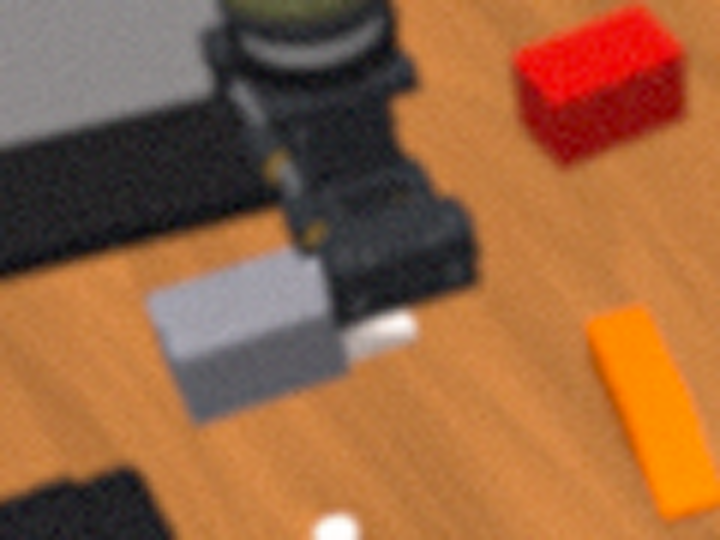

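View pics/g2t.png

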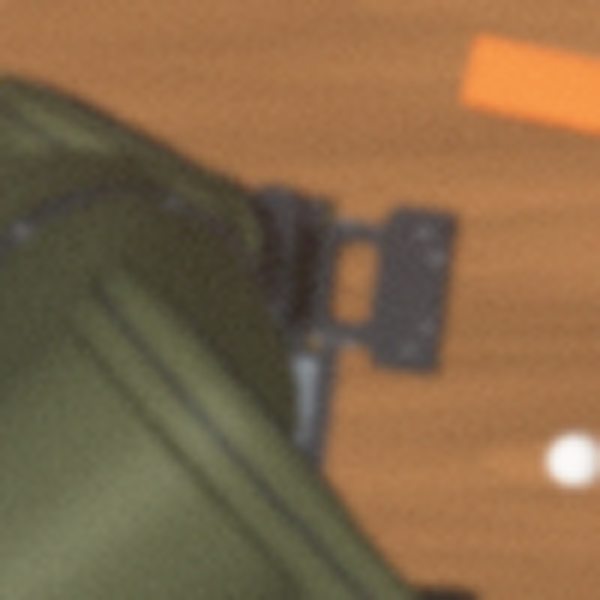

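Run:
```python
from h import *
np.set_printoptions(precision=4,suppress=True)
p=snapshot("side"); save(p,"g3",(185,150,235,200),12)
st=status.get_state(); t=st["tool_pos"]; print(t,st["opening"],st["contact_force"])
print("tcp px",proj(p,t),"tip px",proj(p,t-[0,0,.019]),"wedge tip",proj(p,[.5055,.348,.004]),"wedge -y side at tcp",proj(p,[.4857,.336,.014]),proj(p,[.4857,.336,.0]))
C=cloud(p)
for r in range(166,184,2): print(r,[tuple(np.round(C[r,c]*1000).astype(int)) for c in range(204,226,3)])
```

```text
[0.4877 0.3512 0.0238] 0.10035976018162934 [0.7332 0.1461 0.1503]
tcp px [210.3419 168.2277] tip px [211.2033 172.7884] wedge tip [216.9847 171.1933] wedge -y side at tcp [212.6679 173.897 ] [213.2827 177.2165]
166 [(np.int64(441), np.int64(273), np.int64(122)), (np.int64(445), np.int64(261), np.int64(129)), (np.int64(452), np.int64(260), np.int64(126)), (np.int64(460), np.int64(259), np.int64(123)), (np.int64(469), np.int64(260), np.int64(116)), (np.int64(475), np.int64(255), np.int64(117)), (np.int64(488), np.int64(264), np.int64(103)), (np.int64(496), np.int64(265), np.int64(98))]
168 [(np.int64(465), np.int64(342), np.int64(45)), (np.int64(444), np.int64(261), np.int64(123)), (np.int64(452), np.int64(261), np.int64(118)), (np.int64(460), np.int64(260), np.int64(115)), (np.int64(470), np.int64(265), np.int64(104)), (np.int64(478), np.int64(264), np.int64(101)), (np.int64(486), np.int64(263), np.int64(98)), (np.int64(495), np.int64(263), np.int64(93))]
170 [(np.int64(461), np.int64(332), np.int64(48)), (np.int64(443), np.int64(262), np.int64(115)), (np.int64(454), np.int64(268), np
[... 1768 characters left out ...]
int64(9)), (np.int64(462), np.int64(327), np.int64(10)), (np.int64(473), np.int64(334), np.int64(-3)), (np.int64(480), np.int64(328), np.int64(-2)), (np.int64(488), np.int64(325), np.int64(-4)), (np.int64(494), np.int64(317), np.int64(-1)), (np.int64(501), np.int64(311), np.int64(1)), (np.int64(509), np.int64(308), np.int64(-2))]
182 [(np.int64(452), np.int64(328), np.int64(7)), (np.int64(460), np.int64(326), np.int64(3)), (np.int64(469), np.int64(326), np.int64(-1)), (np.int64(475), np.int64(318), np.int64(1)), (np.int64(483), np.int64(316), np.int64(-2)), (np.int64(490), np.int64(309), np.int64(0)), (np.int64(498), np.int64(305), np.int64(-1)), (np.int64(505), np.int64(301), np.int64(-2))]
```

View pics/g3.png

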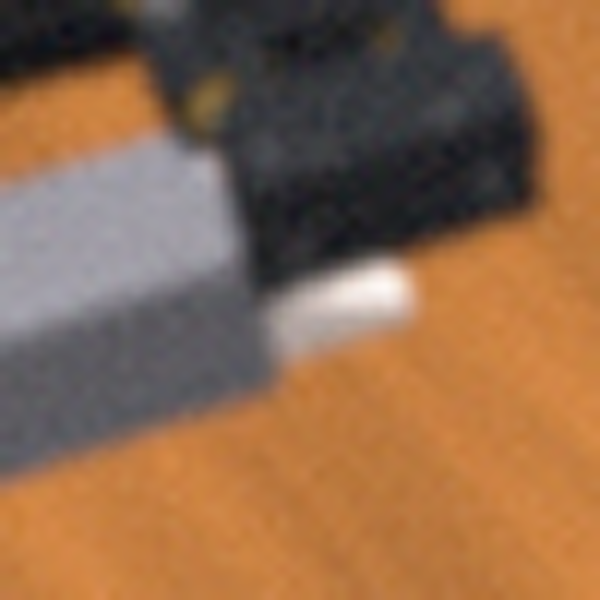

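Run:
```python
from h import *
p=snapshot("side")
for y in(.318,.301):
  for x in(.472,.49):
    for z in(.0,.005,.024): print(x,y,z,((proj(p,[x,y,z])-[150,120]+.5)*6-.5).round())
```

```text
0.472 0.318 0.0 [375. 379.]
0.472 0.318 0.005 [374. 372.]
0.472 0.318 0.024 [369. 345.]
0.49 0.318 0.0 [408. 364.]
0.49 0.318 0.005 [406. 357.]
0.49 0.318 0.024 [402. 330.]
0.472 0.301 0.0 [392. 400.]
0.472 0.301 0.005 [391. 393.]
0.472 0.301 0.024 [386. 366.]
0.49 0.301 0.0 [425. 385.]
0.49 0.301 0.005 [424. 378.]
0.49 0.301 0.024 [419. 351.]
```

```bash
python3 -c "
import cv2;a=cv2.imread('pics/g1.png');cv2.imwrite('pics/g1z.png',cv2.resize(a[200:400,280:480],None,fx=3,fy=3))"
```

```text
(no output)
```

View pics/g1z.png

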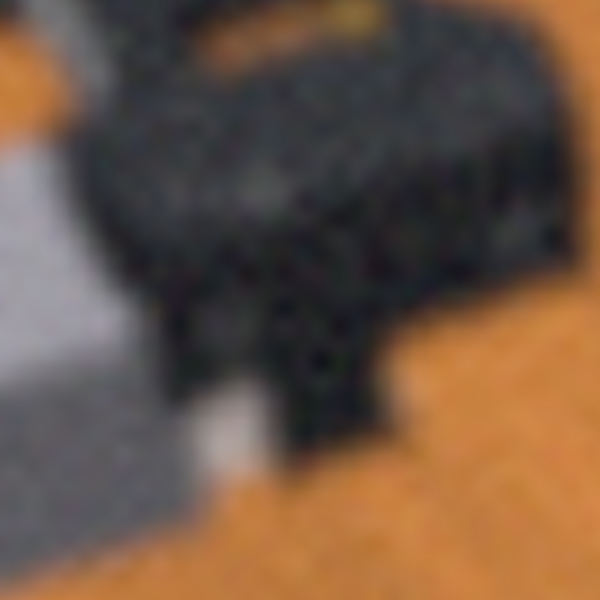

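Bottoms of the fingers appear about 15–20 mm higher than the stated geometry implies, so they closed above the slope. The wedge has not moved. I'll open and go down gently, watching the force.

Emit:
{"api": "carry_out", "payload": {"linear": [[0, 0, 0], [0, 0, 0], [0, 0, 0], [0, 0, 0], [0, 0, 0], [0, 0, 0], [0, 0, 0]], "roll": [0, 0, 0, 0, 0, 0, 0], "gripper": 0.65}}

```text
clock: 4.03
tool_pos: [0.4877, 0.3512, 0.0238]
eef_rot: [0.073, 0.997, -0.001, 0.002]
contact_force: [-0.2, 0.3, 0.3]
opening: 0.601
```

Emit:
{"api": "carry_out", "payload": {"linear": [[0, 0, -0.003], [0, 0, -0.006], [0, 0, -0.008], [0, 0, -0.008]], "roll": [0, 0, 0, 0]}}

```text
clock: 4.37
tool_pos: [0.4873, 0.3509, 0.0152]
eef_rot: [0.073, 0.997, -0.001, 0.001]
contact_force: [-0.5, 0.2, 0.5]
opening: 0.651
```

Run:
```python
from h import *
p=snapshot("side"); save(p,"g4",(185,150,235,200),12)
st=status.get_state(); print(st["tool_pos"],st["opening"],st["contact_force"])
```

```text
[0.48742027 0.35096101 0.01539436] 0.6541369259199268 [ 0.60380606 -0.21455613 -1.1256176 ]
```

View pics/g4.png

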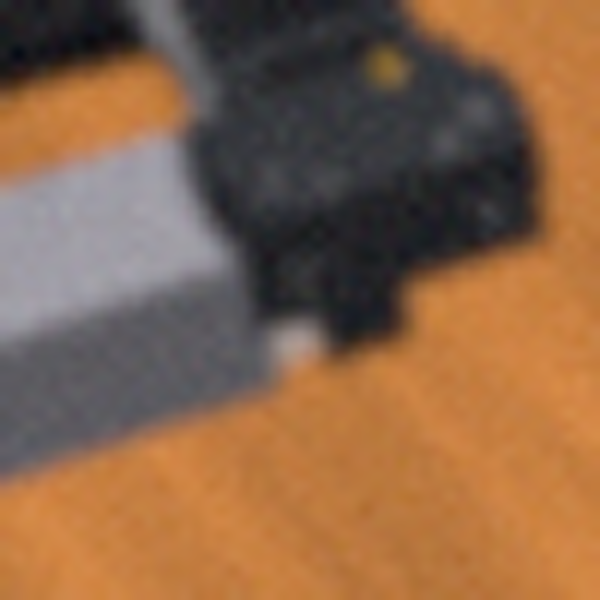

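Run:
```python
from h import *
p=snapshot("side");C=cloud(p)
for r in range(174,182): print(r,[tuple((C[r,c]*1000).round().astype(int).tolist()) for c in range(211,221)])
```

```text
174 [(454, 267, 90), (457, 268, 87), (459, 266, 88), (462, 267, 85), (464, 265, 85), (468, 267, 82), (470, 264, 83), (473, 265, 80), (506, 339, -1), (509, 337, -1)]
175 [(453, 267, 86), (457, 270, 82), (459, 268, 82), (462, 267, 82), (465, 268, 79), (483, 307, 35), (486, 305, 35), (488, 302, 37), (504, 333, 2), (506, 330, 3)]
176 [(453, 268, 82), (455, 266, 82), (473, 305, 39), (477, 306, 36), (480, 307, 33), (482, 305, 33), (484, 303, 34), (488, 303, 32), (501, 329, 2), (505, 329, 0)]
177 [(477, 331, 11), (471, 308, 34), (474, 308, 32), (476, 306, 32), (479, 306, 30), (482, 305, 29), (486, 308, 24), (488, 306, 25), (490, 303, 26), (504, 330, -5)]
178 [(478, 336, 1), (470, 308, 30), (472, 305, 31), (475, 305, 30), (479, 308, 25), (482, 307, 24), (486, 308, 20), (488, 307, 20), (499, 325, -2), (500, 321, 1)]
179 [(477, 334, -1), (471, 310, 23), (473, 308, 24), (476, 307, 23), (479, 307, 21), (482, 308, 19), (492, 325, -2), (494, 323, -2), (496, 321, -1), (499, 320, -2)]
180 [(475, 331, -1), (471, 313, 17), (473, 310, 19), (481, 323, 1), (486, 328, -5), (487, 322, -1), (490, 321, -2), (493, 321, -3), (495, 318, -2), (498, 318, -3)]
181 [(473, 328, -2), (476, 326, -2), (478, 324, -1), (480, 322, -1), (483, 320, -1), (485, 319, -1), (488, 318, -2), (490, 316, -1), (493, 315, -3), (496, 315, -4)]
```

Emit:
{"api": "carry_out", "payload": {"linear": [[0, 0, -0.002], [0, 0, -0.004], [0, 0, -0.006], [0, 0, -0.006]], "roll": [0, 0, 0, 0]}}

```text
clock: 4.8
tool_pos: [0.4873, 0.3509, 0.0091]
eef_rot: [0.072, 0.997, -0.001, 0.001]
contact_force: [0.3, -1.0, 0.5]
opening: 0.651
```

Emit:
{"api": "carry_out", "payload": {"linear": [[0, 0, -0.002], [0, 0, -0.004], [0, 0, -0.006], [0, 0, -0.008], [0, 0, -0.008]], "roll": [0, 0, 0, 0, 0]}}

```text
clock: 5.22
tool_pos: [0.4871, 0.3507, 0.0007]
eef_rot: [0.072, 0.997, -0.001, 0.001]
contact_force: [-0.3, -0.3, 0.0]
opening: 0.655
```

Run:
```python
from h import *
p=snapshot("side");C=cloud(p); save(p,"g5",(185,150,235,200),12)
st=status.get_state(); print(st["tool_pos"],st["opening"],st["contact_force"])
for r in range(176,186): print(r,[tuple((C[r,c]*1000).round().astype(int).tolist()) for c in range(211,221)])
```

```text
[0.48718154 0.35078627 0.00086605] 0.6498328598555781 [-0.57740439  0.09529128  0.53753158]
176 [(453, 267, 83), (455, 267, 82), (459, 268, 79), (460, 265, 80), (464, 266, 77), (466, 265, 77), (469, 265, 75), (472, 266, 73), (473, 262, 75), (477, 263, 72)]
177 [(452, 267, 79), (455, 267, 78), (458, 268, 75), (461, 267, 75), (463, 265, 74), (466, 267, 71), (469, 267, 69), (471, 265, 70), (474, 264, 69), (476, 262, 70)]
178 [(452, 267, 75), (455, 267, 74), (458, 268, 71), (459, 263, 75), (463, 267, 69), (465, 264, 70), (468, 266, 67), (471, 267, 64), (490, 305, 21), (501, 323, -1)]
179 [(452, 270, 69), (454, 267, 70), (457, 267, 69), (459, 265, 69), (463, 267, 65), (481, 305, 22), (483, 304, 21), (487, 306, 18), (490, 304, 17), (499, 319, 0)]
180 [(451, 267, 68), (453, 267, 67), (473, 309, 20), (474, 306, 21), (478, 307, 18), (481, 306, 17), (483, 304, 17), (487, 306, 13), (489, 305, 12), (497, 315, 0)]
181 [(474, 328, -2), (471, 314, 12), (471, 307, 17), (475, 308, 15), (478, 308, 13), (479, 305, 15), (483, 305, 13), (486, 306, 9), (489, 306, 8), (494, 311, 0)]
182 [(471, 324, -2), (474, 322, -1), (471, 308, 13), (474, 307, 12), (476, 306, 11), (480, 306, 9), (482, 305, 9), (485, 306, 6), (490, 309, 0), (493, 308, -1)]
183 [(469, 321, -2), (472, 319, -1), (471, 308, 9), (474, 310, 5), (477, 309, 3), (482, 314, -4), (484, 310, -1), (486, 308, -1), (488, 306, -1), (491, 306, -2)]
184 [(468, 318, -2), (470, 316, -2), (472, 313, -1), (475, 313, -3), (477, 310, -1), (480, 309, -2), (483, 310, -5), (484, 305, -1), (487, 303, -1), (489, 302, -1)]
185 [(466, 315, -3), (467, 310, 1), (470, 310, -1), (474, 311, -4), (475, 306, -1), (477, 305, -1), (480, 303, -1), (483, 303, -2), (485, 300, -1), (487, 299, -2)]
```

View pics/g5.png

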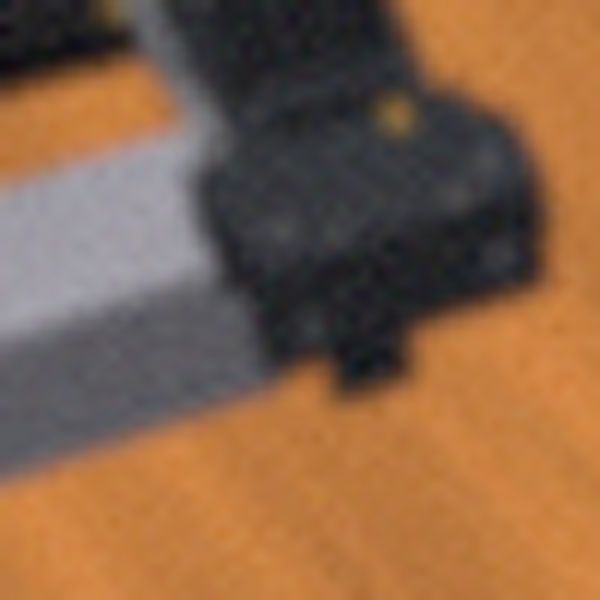

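Fingertips are now about 3 mm above the desk, so real fingertip z is roughly tool_pos z + 3 mm. Closing.

Emit:
{"api": "carry_out", "payload": {"linear": [[0, 0, 0], [0, 0, 0], [0, 0, 0], [0, 0, 0], [0, 0, 0], [0, 0, 0]], "roll": [0, 0, 0, 0, 0, 0], "gripper": 0.1, "grip_force": 25}}

```text
clock: 5.77
tool_pos: [0.4872, 0.3508, 0.0009]
eef_rot: [0.073, 0.997, -0.001, 0.001]
contact_force: [0.7, -0.5, 0.6]
opening: 0.337
```

Emit:
{"api": "carry_out", "payload": {"linear": [[0.013, -0.0018, 0], [0.026, -0.0037, 0], [0.042, -0.0059, 0], [0.058, -0.0082, 0], [0.074, -0.0104, 0], [0.09, -0.0127, 0], [0.104, -0.0147, 0], [0.104, -0.0147, 0]], "roll": [0, 0, 0, 0, 0, 0, 0, 0]}}

```text
clock: 6.43
tool_pos: [0.5947, 0.3345, 0.0011]
eef_rot: [0.074, 0.997, -0.001, 0.003]
contact_force: [2.1, -0.1, 0.2]
opening: 0.339
```

Run:
```python
from h import *
p=snapshot("side"); save(p,"h1",(170,110,290,210),6)
p=snapshot("top"); save(p,"h1t",(120,150,240,270),5)
st=status.get_state(); print(st["tool_pos"],st["opening"],st["contact_force"])
```

```text
[0.59175552 0.335704   0.00102394] 0.3403873084693657 [ 0.00794376 -1.10737411  0.67814614]
```

View pics/h1.png

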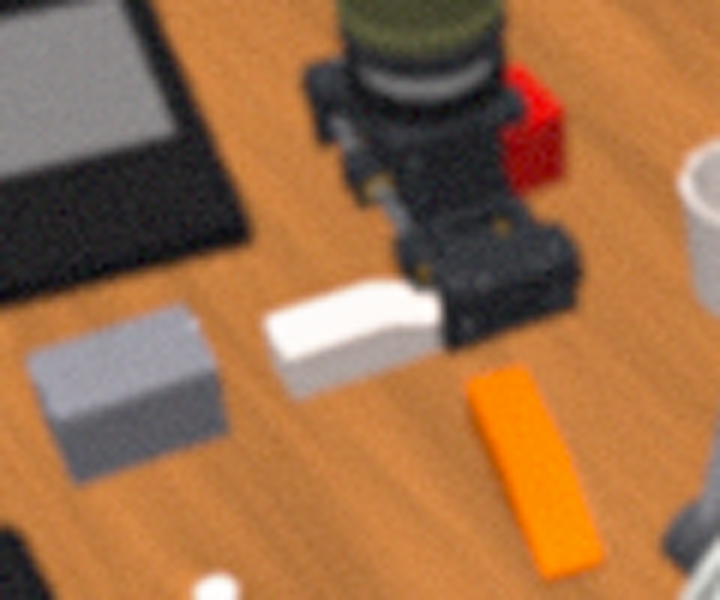

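View pics/h1t.png

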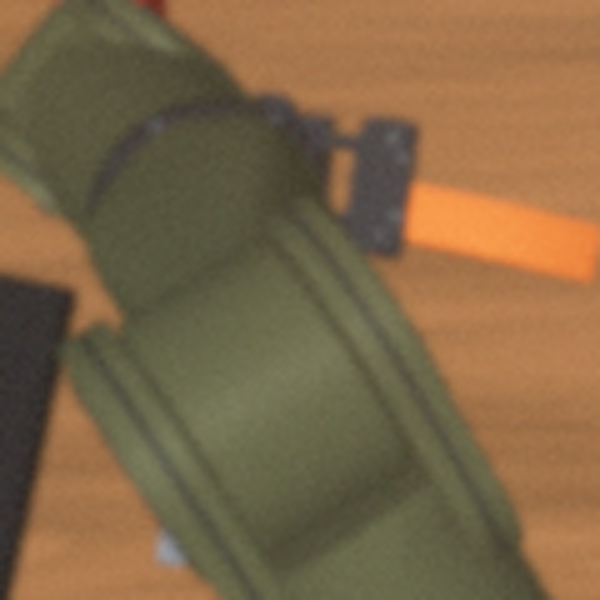

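The wedge is out of the pocket, lying flat behind the gripper, and the orange look-alike is untouched. I'll release it, lift and step back to the thick end.

Emit:
{"api": "carry_out", "payload": {"linear": [[0, 0, 0], [0, 0, 0], [0, 0, 0], [0, 0, 0], [0, 0, 0]], "roll": [0, 0, 0, 0, 0], "gripper": 0.6}}

```text
clock: 6.95
tool_pos: [0.5912, 0.336, 0.001]
eef_rot: [0.073, 0.997, -0.001, 0.002]
contact_force: [0.4, 0.3, 0.3]
opening: 0.598
```

Emit:
{"api": "carry_out", "payload": {"linear": [[0, 0, 0.02], [0, 0, 0.045], [0, 0, 0.065], [-0.026, 0.0037, 0.065], [-0.052, 0.0073, 0.065], [-0.0777, 0.011, 0.065], [-0.0777, 0.011, 0.065]], "roll": [0, 0, 0, 0, 0, 0, 0]}}

```text
clock: 7.53
tool_pos: [0.5065, 0.3491, 0.0661]
eef_rot: [0.069, 0.998, -0.001, -0.002]
contact_force: [-0.7, -0.8, -0.8]
opening: 0.601
```

Run:
```python
from h import *
p=snapshot("side"); save(p,"h2",(170,110,290,210),6);C=cloud(p)
st=status.get_state(); print(st["tool_pos"],st["opening"],st["contact_force"],st["eef_rot"])
im=p["img"];hsv=cv2.cvtColor(im,cv2.COLOR_RGB2HSV); m=np.zeros((420,560),bool); m[130:190,205:260]=1
m&=(hsv[...,1]<60)&(hsv[...,2]>120)&(C[...,2]<.04)&(C[...,1]<.4)
P=C[m]; print(m.sum(),P.min(0),P.max(0)); t=P[abs(P[:,2]-.03)<.004]; print(cv2.minAreaRect((t[:,:2]*1000).astype(np.float32)))
```

```text
[0.5098207  0.34851034 0.06620663] 0.5960055891048497 [ 0.09843363 -0.01014086 -0.58878073] [ 7.02530531e-02  9.97528476e-01 -1.20334545e-03 -2.02539239e-05]
421 [ 0.49751176  0.31329471 -0.00399983] [0.61276565 0.38678903 0.03176463]
((531.9532470703125, 340.6667175292969), (34.00601577758789, 65.20556640625), 81.5466079711914)
```

View pics/h2.png

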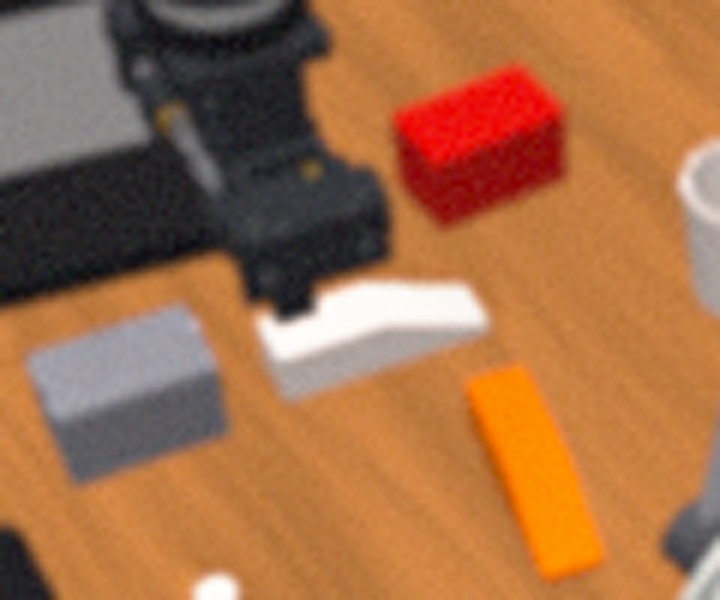

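The wedge lies flat and straight with its thick end near (0.50,0.346). I'll descend on the thick end and grip.

Emit:
{"api": "carry_out", "payload": {"linear": [[0.004, -0.0015, -0.015], [0.004, -0.0015, -0.03], [0.004, -0.0015, -0.045], [0.004, -0.0015, -0.058], [0.004, -0.0015, -0.064], [0.004, -0.0015, -0.064]], "roll": [0, 0, 0, 0, 0, 0]}}

```text
clock: 8.08
tool_pos: [0.5141, 0.346, 0.0004]
eef_rot: [0.071, 0.997, -0.002, -0.0]
contact_force: [-0.2, -0.7, 0.9]
opening: 0.599
```

Emit:
{"api": "carry_out", "payload": {"linear": [[0, 0, 0], [0, 0, 0], [0, 0, 0], [0, 0, 0], [0, 0, 0], [0, 0, 0]], "roll": [0, 0, 0, 0, 0, 0], "gripper": 0.1, "grip_force": 40}}

```text
clock: 8.58
tool_pos: [0.5144, 0.3462, 0.0007]
eef_rot: [0.071, 0.997, -0.002, -0.0]
contact_force: [0.3, -0.4, 1.1]
opening: 0.337
```

Emit:
{"api": "carry_out", "payload": {"linear": [[0, 0, 0.015], [0, 0, 0.045], [0, 0, 0.08], [0, 0, 0.115], [0, 0, 0.15], [0, 0, 0.185], [0, 0, 0.22], [0, 0, 0.25]], "roll": [0, 0, 0, 0, 0, 0, 0, 0]}}

```text
clock: 9.25
tool_pos: [0.5142, 0.3461, 0.2545]
eef_rot: [0.071, 0.998, -0.001, 0.001]
contact_force: [1.0, 0.2, -2.3]
opening: 0.336
```

Emit:
{"api": "carry_out", "payload": {"linear": [[-0.005, -0.03, 0], [-0.01, -0.065, 0], [-0.015, -0.1, 0], [-0.02, -0.135, 0], [-0.025, -0.17, 0], [-0.03, -0.205, 0], [-0.035, -0.24, 0], [-0.04, -0.27, 0]], "roll": [0.03, 0.06, 0.09, 0.12, 0.15, 0.18, 0.21, 0.229]}}

```text
clock: 9.92
tool_pos: [0.4732, 0.0733, 0.2555]
eef_rot: [-0.044, 0.999, -0.002, 0.001]
contact_force: [0.9, 0.0, -1.7]
opening: 0.339
```

Emit:
{"api": "carry_out", "payload": {"linear": [[-0.005, -0.03, 0], [-0.01, -0.065, 0], [-0.015, -0.1, 0], [-0.02, -0.135, 0], [-0.026, -0.165, -0.01], [-0.0264, -0.186, -0.035], [-0.0264, -0.186, -0.07], [-0.0264, -0.186, -0.07]], "roll": [0, 0, 0, 0, 0, 0, 0, 0]}}

```text
clock: 10.58
tool_pos: [0.4431, -0.1142, 0.1824]
eef_rot: [-0.043, 0.999, -0.002, -0.003]
contact_force: [0.2, 0.5, -1.5]
opening: 0.334
```

Run:
```python
from h import *
st=status.get_state(); t=st["tool_pos"];print(t,st["opening"],st["contact_force"],2*np.arctan2(st["eef_rot"][0],st["eef_rot"][1]))
o=np.array([.5572,-.0429]);a=.0866;R=np.array([[np.cos(a),-np.sin(a)],[np.sin(a),np.cos(a)]]);print("tcp in winder",R.T@(t[:2]-o))
p=snapshot("side"); save(p,"i1",(220,140,390,320),4)
```

```text
[ 0.44310402 -0.11419021  0.18236611] 0.33429754464488703 [ 0.23982075  0.47750268 -1.51656334] -0.08505733310394938
tcp in winder [-0.11983443 -0.06115469]
```

View pics/i1.png

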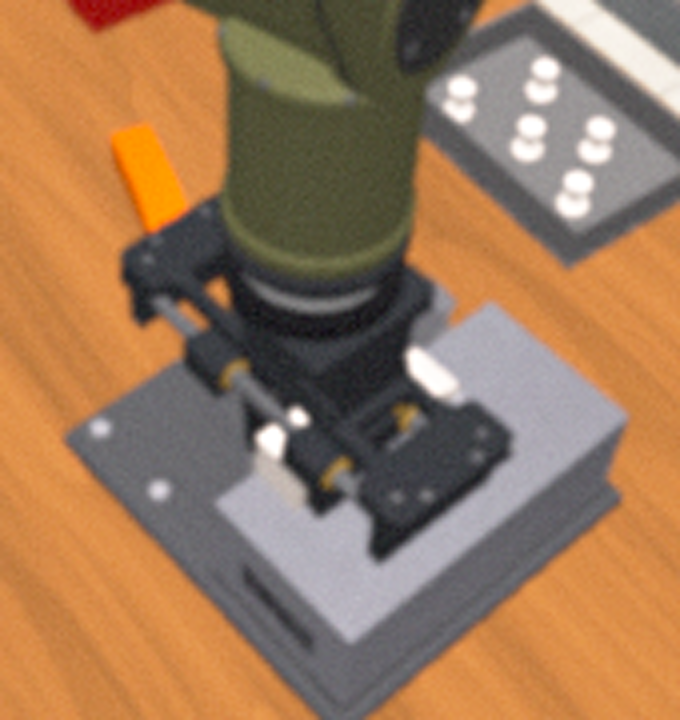

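Emit:
{"api": "carry_out", "payload": {"linear": [[0.003, 0.001, -0.025], [0.003, 0.0015, -0.05], [0.003, 0.0015, -0.07], [0.003, 0.0015, -0.08], [0.003, 0.0015, -0.082], [0.003, 0.0015, -0.084], [0.003, 0.0015, -0.086], [0.003, 0.0015, -0.086]], "roll": [0, 0, 0, 0, 0, 0, 0, 0]}}

```text
clock: 11.3
tool_pos: [0.4484, -0.1111, 0.0996]
eef_rot: [-0.044, 0.999, -0.002, -0.001]
contact_force: [-0.7, -0.0, -0.6]
opening: 0.339
```

Emit:
{"api": "carry_out", "payload": {"linear": [[0, 0, -0.001], [0, 0, -0.003], [0, 0, -0.003]], "roll": [0, 0, 0]}}

```text
clock: 11.55
tool_pos: [0.4486, -0.1111, 0.0968]
eef_rot: [-0.044, 0.999, -0.002, -0.001]
contact_force: [-0.5, 0.1, -0.9]
opening: 0.339
```

Run:
```python
from h import *
p=snapshot("side"); save(p,"i2",(250,170,390,310),5)
st=status.get_state(); t=st["tool_pos"];print(t,st["opening"],st["contact_force"])
o=np.array([.5572,-.0429]);a=.0866;R=np.array([[np.cos(a),-np.sin(a)],[np.sin(a),np.cos(a)]]);print("tcp in winder",R.T@(t[:2]-o))
```

```text
[ 0.44859711 -0.11115305  0.09675261] 0.3358330786385833 [-1.00437314 -0.33753336 -0.27635741]
tcp in winder [-0.11409923 -0.05860401]
```

View pics/i2.png

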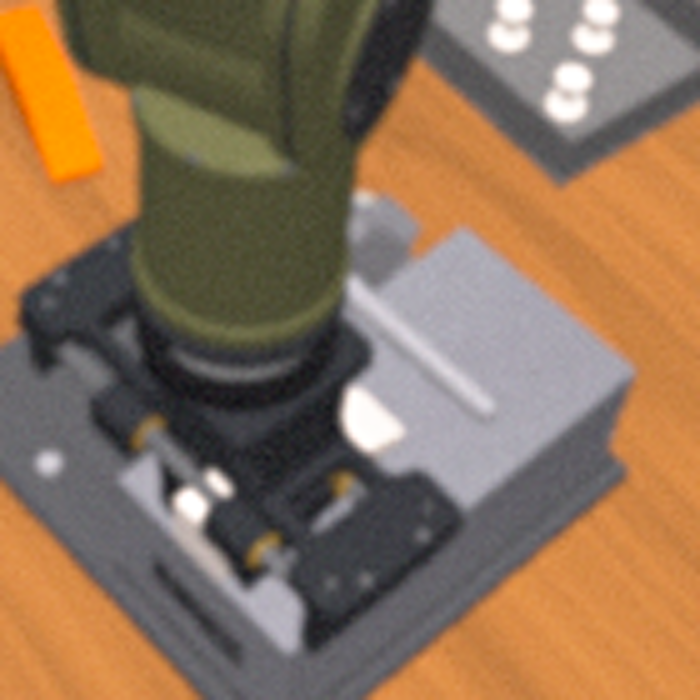

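Emit:
{"api": "carry_out", "payload": {"linear": [[0, 0, -0.0015], [0.005, 0, -0.0015], [0.012, 0.0003, -0.0015], [0.019, 0.0006, -0.0015], [0.026, 0.0011, -0.0015], [0.033, 0.0017, -0.0015], [0.04, 0.0023, -0.0015], [0.04, 0.0023, -0.0015]], "roll": [0, 0, 0, 0, 0, 0, 0, 0]}}

```text
clock: 12.27
tool_pos: [0.4829, -0.1104, 0.096]
eef_rot: [-0.043, 0.999, -0.003, -0.006]
contact_force: [-12.5, -2.2, 21.8]
opening: 0.335
```

Emit:
{"api": "carry_out", "payload": {"linear": [[0.006, 0.0005, 0], [0.012, 0.001, 0], [0.018, 0.0015, 0], [0.025, 0.002, 0], [0.032, 0.0027, 0], [0.039, 0.0033, 0], [0.047, 0.004, 0], [0.047, 0.004, 0]], "roll": [0, 0, 0, 0, 0, 0, 0, 0]}}

```text
clock: 12.93
tool_pos: [0.5147, -0.109, 0.0952]
eef_rot: [-0.043, 0.999, -0.006, -0.022]
contact_force: [-27.8, -2.0, 27.6]
opening: 0.337
```

Run:
```python
from h import *
p=snapshot("side"); save(p,"i3",(250,170,390,310),5)
st=status.get_state(); t=st["tool_pos"];print(t,st["opening"],st["contact_force"])
o=np.array([.5572,-.0429]);a=.0866;R=np.array([[np.cos(a),-np.sin(a)],[np.sin(a),np.cos(a)]]);print("tcp in winder",R.T@(t[:2]-o))
```

```text
[ 0.51471652 -0.10905474  0.09523745] 0.33625314143257606 [-28.19337997  -1.61286075  27.33694603]
tcp in winder [-0.04804612 -0.06223236]
```

View pics/i3.png

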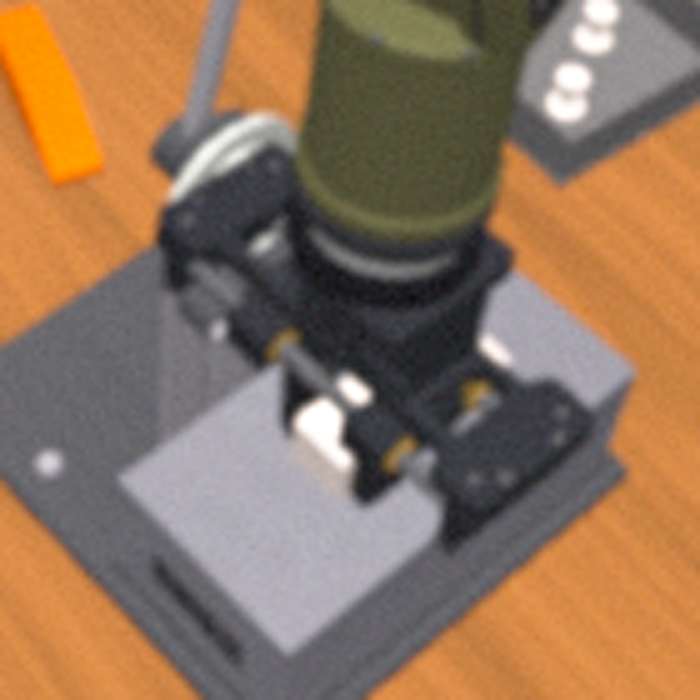

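Emit:
{"api": "carry_out", "payload": {"linear": [[0, 0, 0.002], [0, 0, 0.003], [0, 0, 0.003]], "roll": [0, 0, 0]}}

```text
clock: 13.23
tool_pos: [0.5112, -0.1094, 0.0971]
eef_rot: [-0.043, 0.999, -0.006, -0.026]
contact_force: [-6.9, 0.2, -3.6]
opening: 0.335
```

Emit:
{"api": "carry_out", "payload": {"linear": [[0.004, 0.0004, 0], [0.008, 0.0008, 0.0], [0.012, 0.001, 0.0], [0.016, 0.0014, 0.0], [0.02, 0.0018, 0.0]], "roll": [0, 0, 0, 0, 0]}}

```text
clock: 13.65
tool_pos: [0.5249, -0.1086, 0.0956]
eef_rot: [-0.042, 0.999, -0.007, -0.033]
contact_force: [-14.9, -1.7, 4.9]
opening: 0.336
```

Run:
```python
from h import *
p=snapshot("side"); save(p,"i4",(250,170,390,310),5)
st=status.get_state(); t=st["tool_pos"];print(t,st["opening"],st["contact_force"],st["eef_rot"])
o=np.array([.5572,-.0429]);a=.0866;R=np.array([[np.cos(a),-np.sin(a)],[np.sin(a),np.cos(a)]]);print("tcp in winder",R.T@(t[:2]-o))
```

```text
[ 0.52555647 -0.10849359  0.095637  ] 0.3346293642632321 [-13.59318332  -1.7838379    2.89552238] [-0.0423788   0.99855541 -0.00658891 -0.0323686 ]
tcp in winder [-0.03719825 -0.06261088]
```

View pics/i4.png

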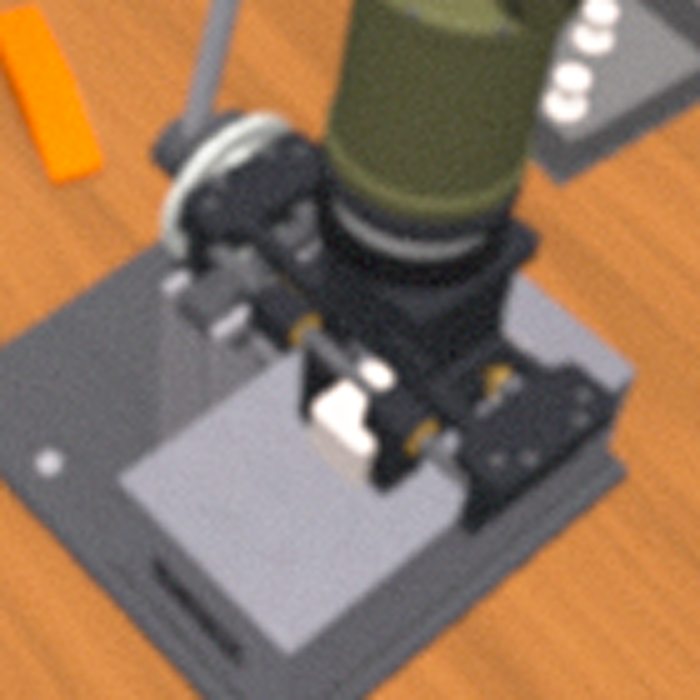

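Emit:
{"api": "carry_out", "payload": {"linear": [[0.004, 0.0006, 0.001], [0.009, 0.0012, 0.001], [0.014, 0.0018, 0.001], [0.018, 0.002, 0.001], [0.018, 0.002, 0.001]], "roll": [0, 0, 0, 0, 0]}}

```text
clock: 14.12
tool_pos: [0.5267, -0.1085, 0.0955]
eef_rot: [-0.042, 0.998, -0.009, -0.05]
contact_force: [-32.4, -1.4, 24.1]
opening: 0.339
```

Run:
```python
from h import *
p=snapshot("side"); save(p,"i5",(250,170,390,310),5)
st=status.get_state(); t=st["tool_pos"];print(t,st["opening"],st["contact_force"],st["eef_rot"])
o=np.array([.5572,-.0429]);a=.0866;R=np.array([[np.cos(a),-np.sin(a)],[np.sin(a),np.cos(a)]]);print("tcp in winder",R.T@(t[:2]-o))
```

```text
[ 0.52672401 -0.10852317  0.09551901] 0.33859975480919885 [-31.10636348   0.52634128  24.03650251] [-0.04225302  0.99781657 -0.00856213 -0.05003465]
tcp in winder [-0.03603765 -0.06274133]
```

View pics/i5.png

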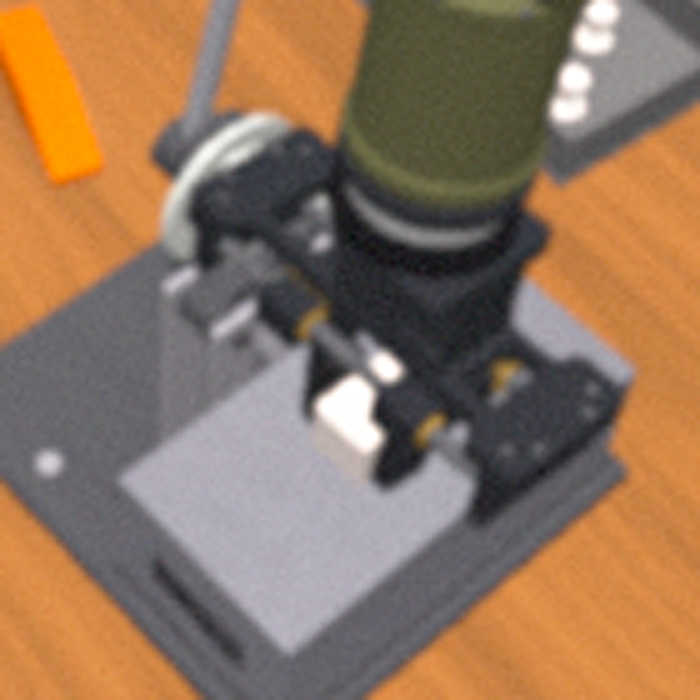

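Something stops the tool at winder x ≈ -36: force is 31 N and the tool is tilting. I'm easing off before anything presses harder.

Emit:
{"api": "carry_out", "payload": {"linear": [[-0.004, -0.0003, 0.002], [-0.005, -0.0004, 0.002], [-0.005, -0.0004, 0.002]], "roll": [0, 0, 0]}}

```text
clock: 14.42
tool_pos: [0.5186, -0.109, 0.0965]
eef_rot: [-0.042, 0.998, -0.009, -0.053]
contact_force: [-8.9, -0.1, -1.9]
opening: 0.336
```

Run:
```python
from h import *
p=snapshot("side"); C=cloud(p); save(p,"i6",(280,190,360,260),9)
st=status.get_state(); t=st["tool_pos"];print(t,st["opening"],st["contact_force"],st["eef_rot"],st["moment"])
o=np.array([.5572,-.0429]);a=.0866;R=np.array([[np.cos(a),-np.sin(a)],[np.sin(a),np.cos(a)]]);print("tcp in winder",R.T@(t[:2]-o))
p=snapshot("top"); save(p,"i6t",(290,150,370,220),9)
```

```text
[ 0.51864167 -0.10904919  0.09642505] 0.33187195864330477 [-9.18492317  0.46430793 -0.82800838] [-0.04212246  0.9976357  -0.00852865 -0.0536281 ] [ 0.1242425   1.47232755 -0.00459291]
tcp in winder [-0.0441352  -0.06256632]
```

View pics/i6.png

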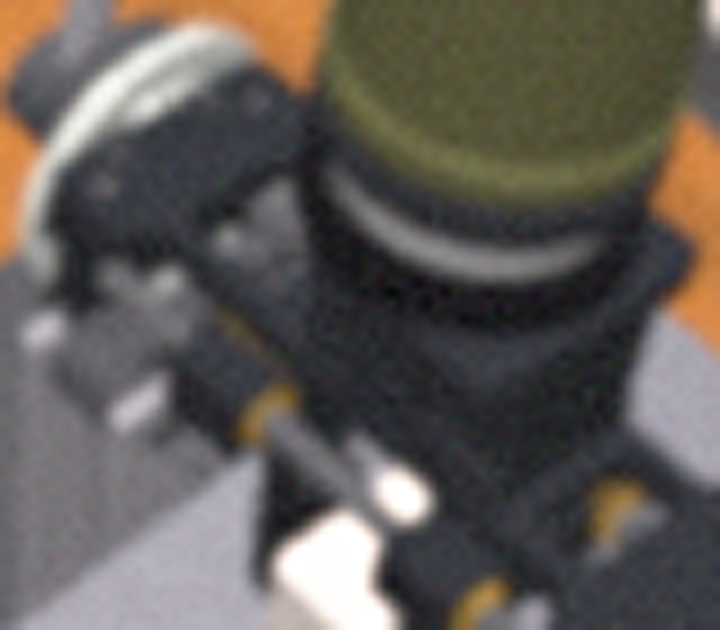

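View pics/i6t.png

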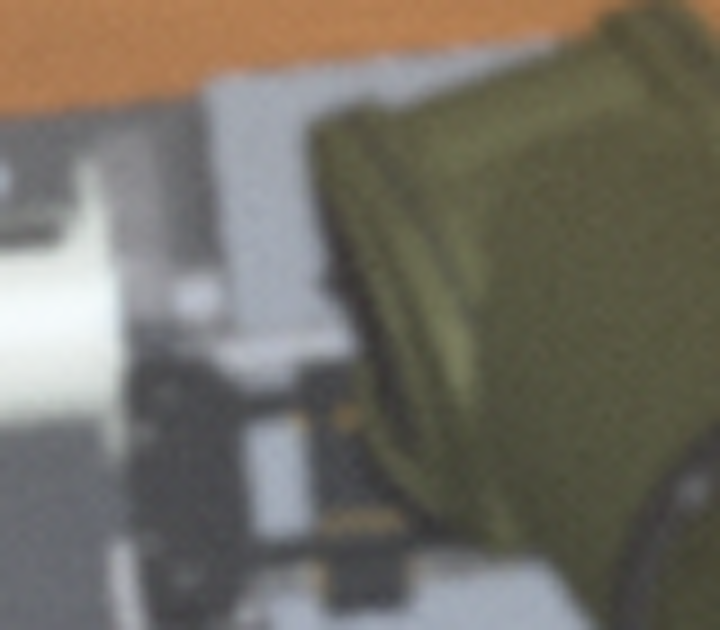

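The tool has tilted about 6°, pressing the wedge tip into the housing, so it's jamming. I'll release and back off, check the wedge, then push it from behind.

Emit:
{"api": "carry_out", "payload": {"linear": [[0, 0, 0], [0, 0, 0], [0, 0, 0], [0, 0, 0]], "roll": [0, 0, 0, 0], "gripper": 0.5}}

```text
clock: 14.85
tool_pos: [0.5206, -0.1085, 0.0965]
eef_rot: [-0.042, 0.998, -0.008, -0.052]
contact_force: [-0.6, 0.0, -0.1]
opening: 0.498
```

Emit:
{"api": "carry_out", "payload": {"linear": [[-0.01, -0.001, 0.005], [-0.025, -0.002, 0.015], [-0.045, -0.004, 0.03], [-0.065, -0.0056, 0.05], [-0.085, -0.0073, 0.07], [-0.1, -0.0086, 0.08], [-0.1, -0.0086, 0.08]], "roll": [0, 0, 0, 0, 0, 0, 0]}}

```text
clock: 15.43
tool_pos: [0.4178, -0.1177, 0.1786]
eef_rot: [-0.042, 0.998, -0.009, -0.052]
contact_force: [-0.6, -0.1, -1.4]
opening: 0.499
```

Run:
```python
from h import *
p=snapshot("side"); C=cloud(p); save(p,"i7",(250,170,390,310),5)
st=status.get_state(); t=st["tool_pos"];print(t,st["opening"],st["contact_force"],st["eef_rot"])
o=np.array([.5572,-.0429]);a=.0866;R=np.array([[np.cos(a),-np.sin(a)],[np.sin(a),np.cos(a)]]);print("tcp in winder",R.T@(t[:2]-o))
```

```text
[ 0.41997805 -0.1174074   0.17768687] 0.5011662785378214 [ 1.26266708  0.23347497 -0.00647528] [-0.04190982  0.9977774  -0.00857469 -0.0510912 ]
tcp in winder [-0.143152   -0.06235961]
```

View pics/i7.png

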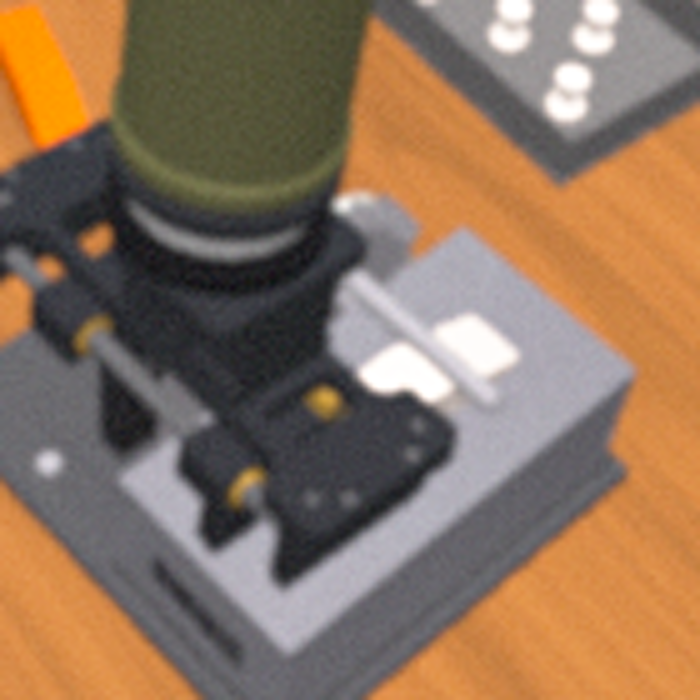

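Emit:
{"api": "carry_out", "payload": {"linear": [[0, 0.03, 0.02], [0, 0.06, 0.03], [0, 0.09, 0.03], [0, 0.12, 0.03], [0, 0.15, 0.03], [0, 0.17, 0.03]], "roll": [0, 0, 0, 0, 0, 0], "gripper": 0}}

```text
clock: 15.98
tool_pos: [0.4211, 0.0567, 0.2074]
eef_rot: [-0.044, 0.998, -0.007, -0.05]
contact_force: [-0.0, -1.4, -0.2]
opening: 0.076
```

Run:
```python
from h import *
np.set_printoptions(precision=4,suppress=True)
o=np.array([.5572,-.0429]);a=.0866;R=np.array([[np.cos(a),-np.sin(a)],[np.sin(a),np.cos(a)]])
st=status.get_state(); print(st["tool_pos"],st["eef_rot"])
for n,cr in(("side",(280,190,390,290)),("top",(290,140,380,250))):
    p=snapshot(n); save(p,"j_"+n,cr,6)
    C=cloud(p);hsv=cv2.cvtColor(p["img"],cv2.COLOR_RGB2HSV)
    L=(C[...,:2]-o)@R
    m=(hsv[...,1]<25)&(hsv[...,2]>185)&(L[...,0]>-.12)&(L[...,0]<.09)&(L[...,1]<-.02)&(L[...,1]>-.11)&(C[...,2]>.09)&(C[...,2]<.14)
    P=np.c_[L[m],C[...,2][m]]; print(n,m.sum(),P.min(0),P.max(0),np.percentile(P,[2,98],axis=0))
    r=cv2.minAreaRect((P[:,:2]*1000).astype(np.float32)); print(r)
```

```text
[0.4211 0.0567 0.2074] [-0.0437  0.9978 -0.0073 -0.0501]
side 661 [-0.1192 -0.1077  0.092 ] [ 0.0573 -0.0201  0.1342] [[-0.0597 -0.089   0.0936]
 [ 0.0538 -0.0307  0.1328]]
((-30.96147918701172, -67.87936401367188), (180.65097045898438, 75.2997055053711), 14.743216514587402)
top 649 [-0.0619 -0.0902  0.0902] [ 0.054  -0.0204  0.1381] [[-0.0593 -0.0827  0.0932]
 [ 0.0498 -0.0427  0.1345]]
((-6.0000152587890625, -59.128326416015625), (117.47425842285156, 67.01838684082031), 16.1995849609375)
```

View pics/j_side.png

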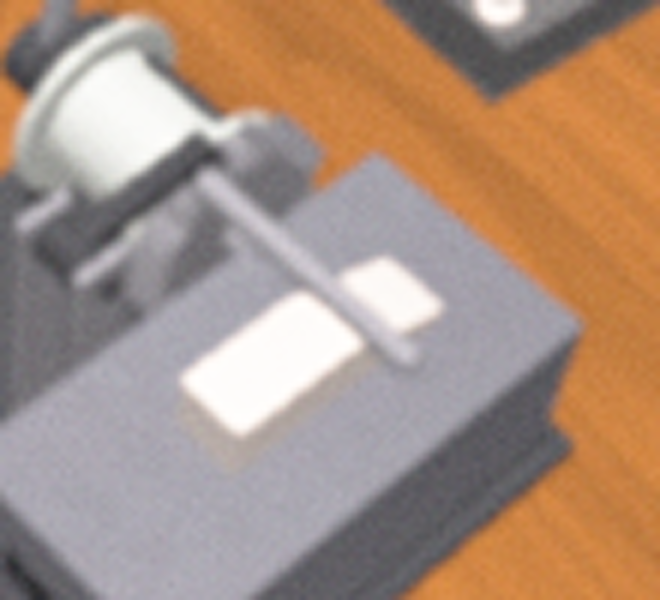

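View pics/j_top.png

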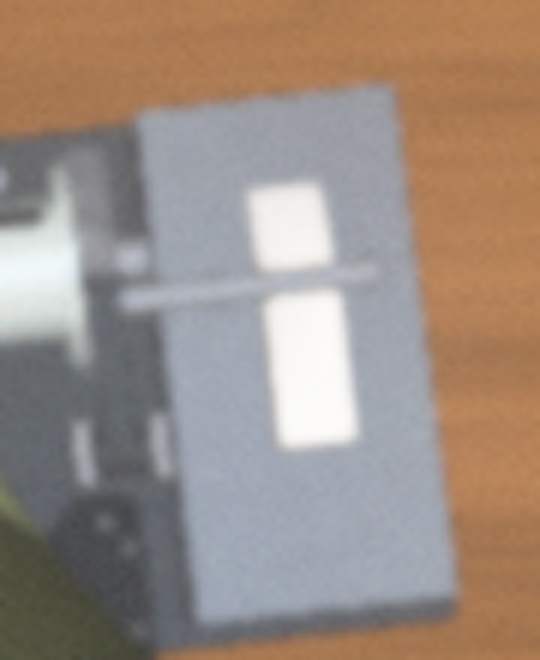

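The wedge lies straight under the bar (winder x -59..51) and the bar is on the slope about 10 mm short of the flat. I'll push it ~22 mm from behind with closed fingers.

Emit:
{"api": "carry_out", "payload": {"linear": [[0.012, -0.035, 0], [0.025, -0.07, 0], [0.037, -0.105, 0], [0.05, -0.14, 0], [0.06, -0.165, 0], [0.0637, -0.168, -0.03], [0.0637, -0.168, -0.06], [0.0637, -0.168, -0.06]], "roll": [0, 0, 0, 0, 0, 0, 0, 0], "gripper": 0}}

```text
clock: 16.75
tool_pos: [0.4824, -0.1121, 0.143]
eef_rot: [-0.044, 0.998, -0.006, -0.054]
contact_force: [-0.8, 1.0, -0.1]
opening: 0.002
```

```bash
cat >> h.py <<'E'
def stw():
    st=status.get_state(); t=st["tool_pos"]
    o=np.array([.5572,-.0429]);a=.0866;R=np.array([[np.cos(a),-np.sin(a)],[np.sin(a),np.cos(a)]])
    print("clock",round(st["clock"],2),"tcp",t.round(4),"winder mm",(R.T@(t[:2]-o)*1000).round(1),"op",round(st["opening"],3),"F",st["contact_force"].round(1),"q",st["eef_rot"].round(3))
E
python3 - <<'E'
from h import *
stw(); p=snapshot("side"); save(p,"k1",(250,170,390,310),5)
E
```

```text
clock 16.75 tcp [ 0.4824 -0.1121  0.143 ] winder mm [-80.5 -62.5] op 0.002 F [-0.8  1.  -0.1] q [-0.044  0.998 -0.006 -0.054]
```

View pics/k1.png

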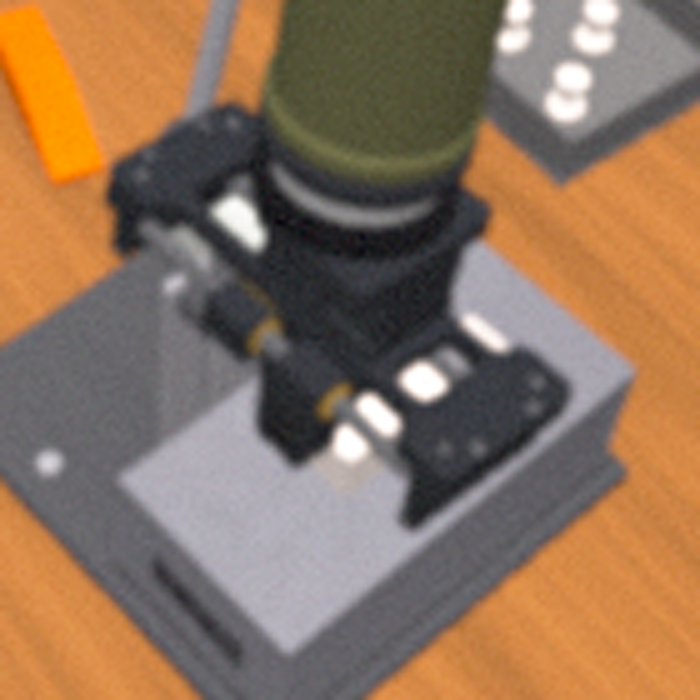

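Emit:
{"api": "carry_out", "payload": {"linear": [[0, 0, -0.015], [0, 0, -0.03], [0, 0, -0.038], [0, 0, -0.042], [0, 0, -0.042]], "roll": [0, 0, 0, 0, 0]}}

```text
clock: 17.22
tool_pos: [0.4833, -0.1112, 0.1034]
eef_rot: [-0.045, 0.998, -0.007, -0.053]
contact_force: [-0.3, 0.4, 0.5]
opening: 0.007
```

Run:
```python
from h import *
stw(); p=snapshot("side"); save(p,"k2",(250,170,390,310),5)
```

```text
clock 17.22 tcp [ 0.4833 -0.1112  0.1034] winder mm [-79.5 -61.7] op 0.007 F [-0.3  0.4  0.5] q [-0.045  0.998 -0.007 -0.053]
```

View pics/k2.png

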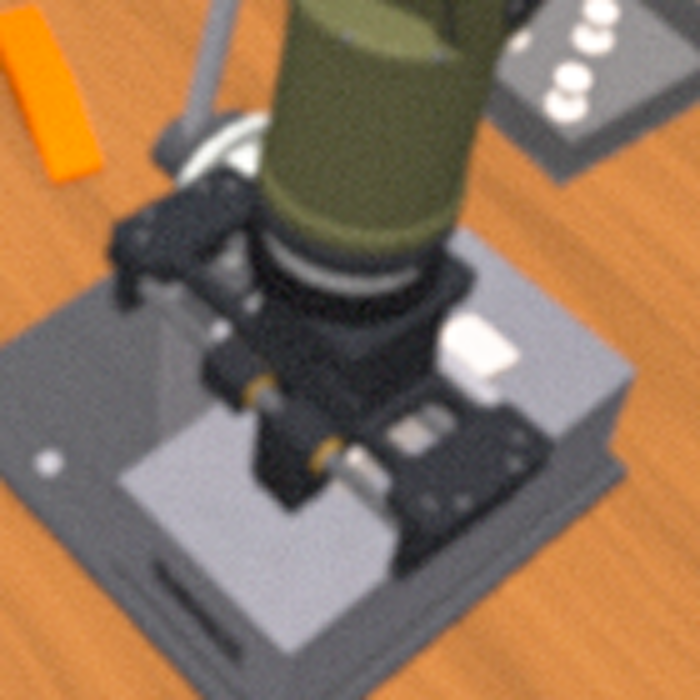

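Emit:
{"api": "carry_out", "payload": {"linear": [[0.006, 0.0005, 0], [0.011, 0.001, 0], [0.016, 0.0014, 0], [0.021, 0.0018, 0], [0.026, 0.0022, 0], [0.03, 0.0026, 0], [0.034, 0.0029, 0], [0.036, 0.0031, 0]], "roll": [0, 0, 0, 0, 0, 0, 0, 0]}}

```text
clock: 17.93
tool_pos: [0.504, -0.111, 0.1047]
eef_rot: [-0.044, 0.997, -0.009, -0.069]
contact_force: [-23.9, -1.9, 23.0]
opening: 0.003
```

Run:
```python
from h import *
stw(); p=snapshot("side"); save(p,"k3",(250,170,390,310),5);p=snapshot("top"); save(p,"k3t",(290,140,380,250),6)
```

```text
clock 17.93 tcp [ 0.504  -0.111   0.1047] winder mm [-58.9 -63.2] op 0.003 F [-23.9  -1.9  23. ] q [-0.044  0.997 -0.009 -0.069]
```

View pics/k3.png

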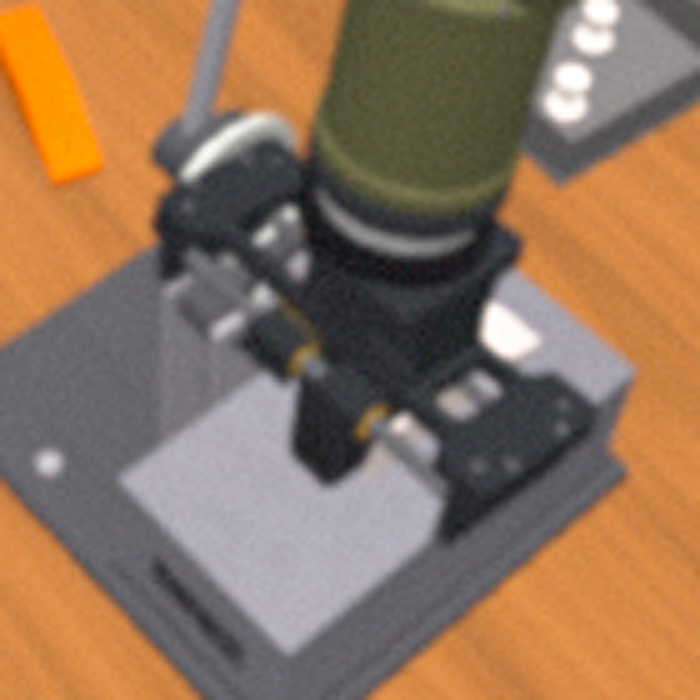

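View pics/k3t.png

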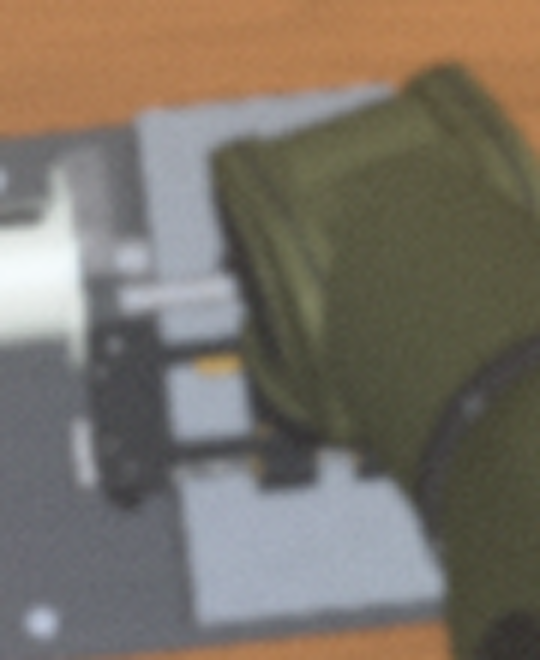

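The upward reaction comes from the arm sinking as it is resisted. I'll keep pushing with a little lift added.

Emit:
{"api": "carry_out", "payload": {"linear": [[0, 0, 0.003], [0.002, 0.0003, 0.004], [0.005, 0.0007, 0.005], [0.008, 0.001, 0.005], [0.011, 0.0014, 0.005], [0.014, 0.0017, 0.005]], "roll": [0, 0, 0, 0, 0, 0]}}

```text
clock: 18.53
tool_pos: [0.5178, -0.1094, 0.1094]
eef_rot: [-0.044, 0.997, -0.009, -0.069]
contact_force: [-11.4, -1.0, 6.0]
opening: 0.005
```

Run:
```python
from h import *
stw(); p=snapshot("side"); save(p,"k4",(250,170,390,310),5)
```

```text
clock 18.53 tcp [ 0.5178 -0.1094  0.1094] winder mm [-45.  -62.8] op 0.005 F [-11.4  -1.    6. ] q [-0.044  0.997 -0.009 -0.069]
```

View pics/k4.png

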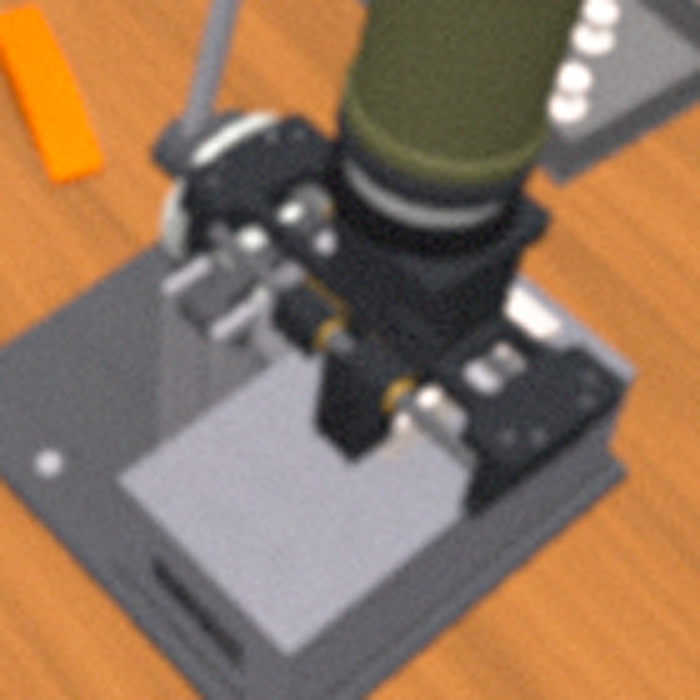

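That moved 14 mm easily. I'll back off and look.

Emit:
{"api": "carry_out", "payload": {"linear": [[-0.01, -0.001, 0], [-0.035, -0.003, 0.01], [-0.07, -0.006, 0.04], [-0.085, 0.02, 0.07], [-0.085, 0.055, 0.09], [-0.085, 0.09, 0.1], [-0.085, 0.125, 0.1], [-0.085, 0.16, 0.1]], "roll": [0, 0, 0, 0, 0, 0, 0, 0]}}

```text
clock: 19.25
tool_pos: [0.4364, 0.0537, 0.2111]
eef_rot: [-0.044, 0.997, -0.008, -0.065]
contact_force: [0.1, -0.4, 0.6]
opening: 0.004
```

Run:
```python
from h import *
stw()
p=snapshot("side"); save(p,"l1",(250,150,390,290),5); p=snapshot("top"); save(p,"l1t",(290,140,380,250),6)
C=cloud(p);hsv=cv2.cvtColor(p["img"],cv2.COLOR_RGB2HSV)
o=np.array([.5572,-.0429]);a=.0866;R=np.array([[np.cos(a),-np.sin(a)],[np.sin(a),np.cos(a)]])
L=(C[...,:2]-o)@R
m=(hsv[...,1]<25)&(hsv[...,2]>185)&(L[...,0]>-.12)&(L[...,0]<.09)&(L[...,1]<-.04)&(L[...,1]>-.085)&(C[...,2]>.09)&(C[...,2]<.15)
P=np.c_[L[m],C[...,2][m]]; print(m.sum(),np.percentile(P,[1,99],axis=0))
```

```text
clock 19.25 tcp [0.4364 0.0537 0.2111] winder mm [-112.   106.7] op 0.004 F [ 0.1 -0.4  0.6] q [-0.044  0.997 -0.008 -0.065]
618 [[-0.03163672 -0.08316132  0.09268109]
 [ 0.07789741 -0.04650653  0.13904729]]
```

View pics/l1.png

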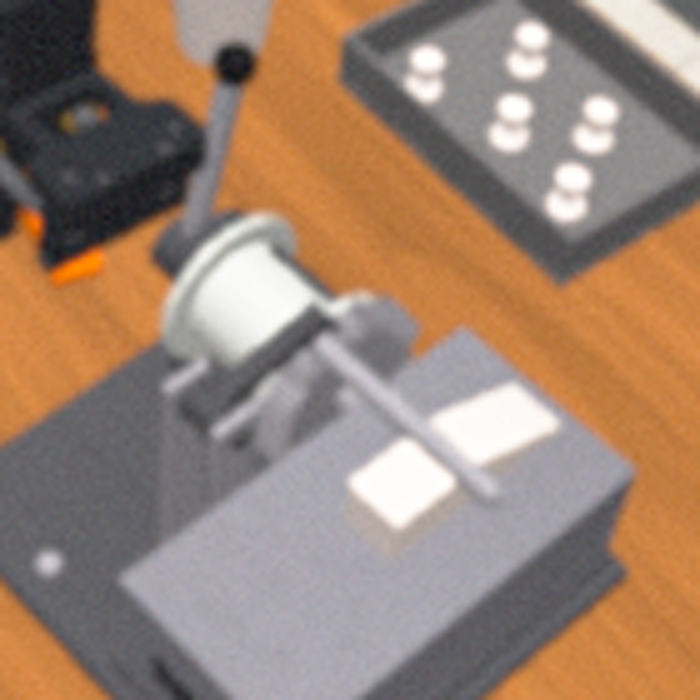

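View pics/l1t.png

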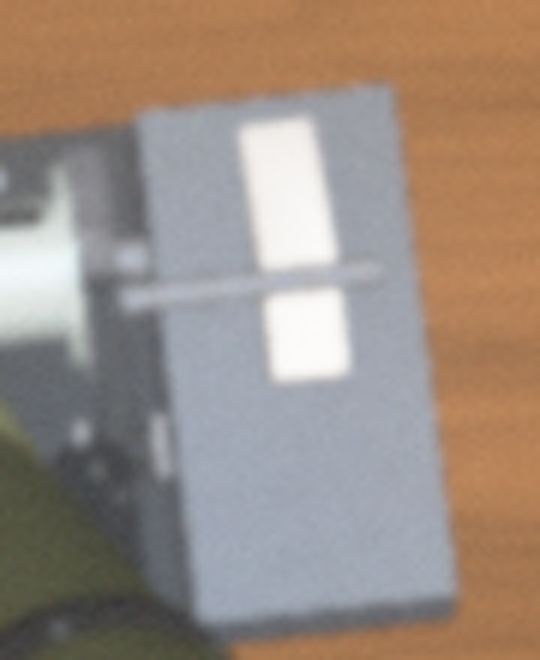

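The bar lies on the wedge's flat top (bar at wedge x ≈ -18) and the wedge is straight at winder x -32..78. Now the lever: over the knob, then down on its far side.

Emit:
{"api": "carry_out", "payload": {"linear": [[0, 0.01, 0.03], [0.02, 0.02, 0.04], [0.055, 0.03, 0.045], [0.09, 0.041, 0.045], [0.125, 0.041, 0.045], [0.16, 0.041, 0.045], [0.19, 0.041, 0.045], [0.204, 0.041, 0.045]], "roll": [0, 0, 0, 0, 0, 0, 0, 0]}}

```text
clock: 20.02
tool_pos: [0.6454, 0.0995, 0.2556]
eef_rot: [-0.049, 0.997, -0.005, -0.063]
contact_force: [-0.2, 0.0, 0.1]
opening: 0.007
```

Run:
```python
from h import *
p=snapshot("side"); stw(); save(p,"m1",(240,90,360,230),5)
```

```text
clock 20.07 tcp [0.6464 0.0995 0.2552] winder mm [101.2 134.1] op 0.009 F [ 2.6 -0.2  1.3] q [-0.048  0.997 -0.005 -0.062]
```

View pics/m1.png

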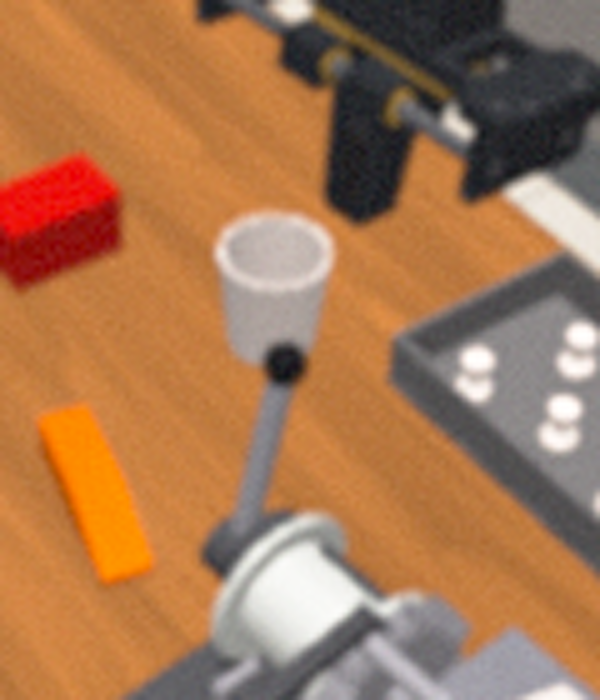

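Clear above and beyond the knob. Descending on the far side, with a small y correction.

Emit:
{"api": "carry_out", "payload": {"linear": [[-0.003, -0.002, -0.03], [-0.005, -0.0045, -0.06], [-0.005, -0.0045, -0.09], [-0.005, -0.0045, -0.105], [-0.005, -0.0045, -0.108]], "roll": [0, 0, 0, 0, 0]}}

```text
clock: 20.48
tool_pos: [0.6399, 0.0942, 0.1441]
eef_rot: [-0.048, 0.997, -0.005, -0.064]
contact_force: [-0.3, -0.4, -0.1]
opening: 0.006
```

Run:
```python
from h import *
p=snapshot("side"); stw(); save(p,"m2",(240,90,360,230),5)
```

```text
clock 20.53 tcp [0.6407 0.0946 0.1454] winder mm [ 95.1 129.7] op 0.007 F [-0.3 -0.4 -0.5] q [-0.048  0.997 -0.005 -0.063]
```

View pics/m2.png

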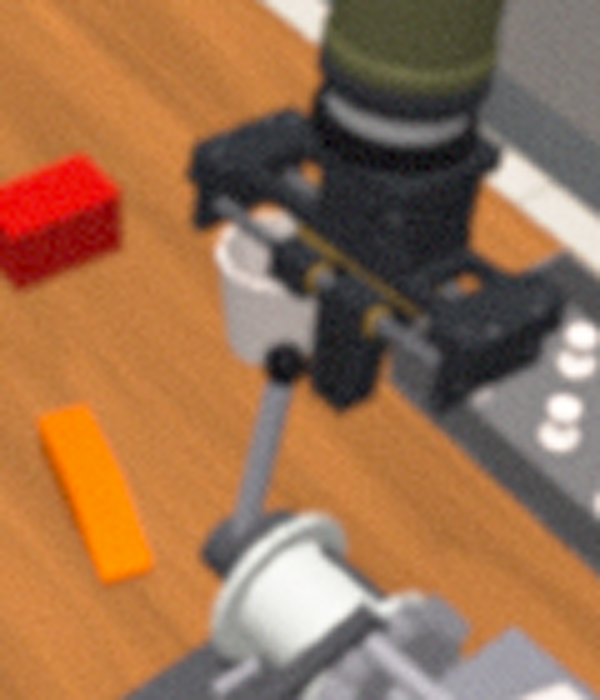

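Emit:
{"api": "carry_out", "payload": {"linear": [[-0.01, -0.0009, 0], [-0.018, -0.0016, 0], [-0.025, -0.0022, 0], [-0.032, -0.0028, 0], [-0.039, -0.0034, 0], [-0.046, -0.004, 0], [-0.053, -0.0046, 0], [-0.06, -0.0052, 0]], "roll": [0, 0, 0, 0, 0, 0, 0, 0]}}

```text
clock: 21.2
tool_pos: [0.5816, 0.0896, 0.1463]
eef_rot: [-0.048, 0.997, -0.005, -0.062]
contact_force: [4.3, 1.0, 3.1]
opening: 0.007
```

Run:
```python
from h import *
p=snapshot("side"); stw(); save(p,"m3",(240,110,360,250),5)
```

```text
clock 21.25 tcp [0.5796 0.0894 0.1461] winder mm [ 33.7 129.9] op 0.008 F [ 0.8 -0.2  3.3] q [-0.048  0.997 -0.005 -0.063]
```

View pics/m3.png

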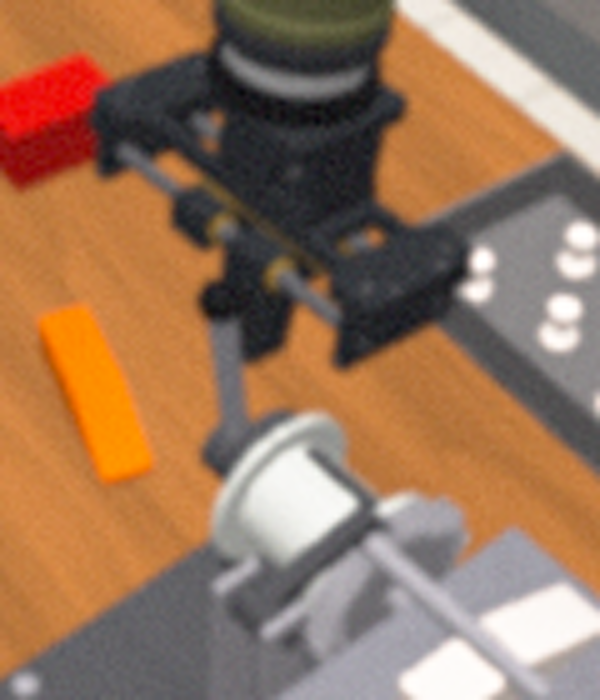

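Lever follows, pawl still up. Continue to the stop.

Emit:
{"api": "carry_out", "payload": {"linear": [[-0.006, -0.0005, -0.001], [-0.012, -0.001, -0.002], [-0.018, -0.0016, -0.004], [-0.024, -0.0021, -0.006], [-0.03, -0.0026, -0.009], [-0.036, -0.0031, -0.012], [-0.042, -0.0036, -0.014]], "roll": [0, 0, 0, 0, 0, 0, 0]}}

```text
clock: 21.83
tool_pos: [0.537, 0.0857, 0.1315]
eef_rot: [-0.048, 0.997, -0.005, -0.063]
contact_force: [4.4, 0.2, 0.4]
opening: 0.003
```

Emit:
{"api": "carry_out", "payload": {"linear": [[-0.003, -0.0003, 0], [-0.006, -0.0005, 0], [-0.009, -0.0008, 0], [-0.009, -0.0008, 0]], "roll": [0, 0, 0, 0]}}

```text
clock: 22.17
tool_pos: [0.5328, 0.0856, 0.1323]
eef_rot: [-0.048, 0.997, -0.004, -0.058]
contact_force: [9.6, -0.3, 0.8]
opening: 0.006
```

Run:
```python
from h import *
p=snapshot("side"); stw(); save(p,"m4",(240,110,360,250),5)
```

```text
clock 22.22 tcp [0.5328 0.0856 0.1323] winder mm [-13.2 130.1] op 0.01 F [10.7  0.3  1.4] q [-0.048  0.997 -0.004 -0.058]
```

View pics/m4.png

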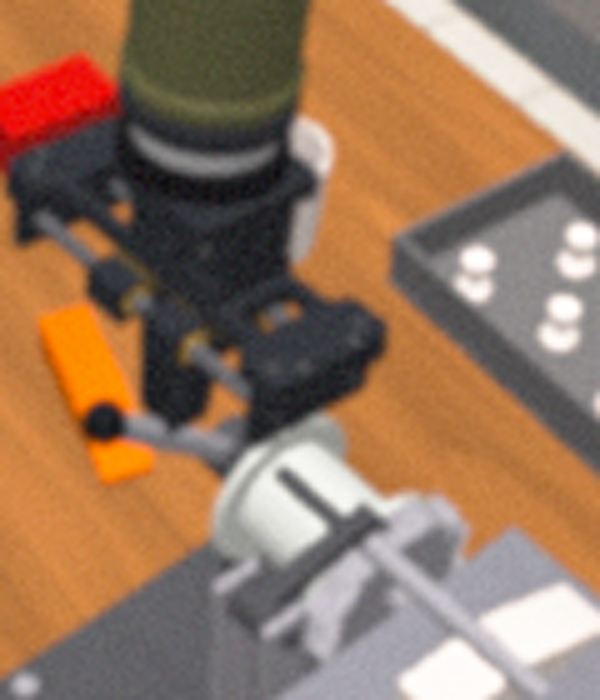

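Emit:
{"api": "carry_out", "payload": {"linear": [[-0.005, -0.0004, 0], [-0.008, -0.0007, 0], [-0.008, -0.0007, 0]], "roll": [0, 0, 0]}}

```text
clock: 22.47
tool_pos: [0.5312, 0.0859, 0.1337]
eef_rot: [-0.048, 0.998, -0.003, -0.051]
contact_force: [13.1, 0.5, 2.5]
opening: -0.002
```

At the stop: 13 N against it and no further travel. Retreating up; then checking heights around the raised pawl before gripping the wedge.

Emit:
{"api": "carry_out", "payload": {"linear": [[0.012, 0.001, 0.005], [0.02, 0.0017, 0.03], [0.02, 0.0017, 0.065], [0.02, 0.0017, 0.1], [0.02, 0.0017, 0.125], [0.02, 0.0017, 0.125]], "roll": [0, 0, 0, 0, 0, 0]}}

```text
clock: 22.97
tool_pos: [0.552, 0.0885, 0.2628]
eef_rot: [-0.048, 0.998, -0.002, -0.048]
contact_force: [-0.3, 0.0, 1.0]
opening: 0.003
```

Run:
```python
from h import *
np.set_printoptions(precision=4,suppress=True)
p=snapshot("side"); stw(); save(p,"n1",(250,140,390,280),5)
C=cloud(p)
o=np.array([.5572,-.0429]);a=.0866;R=np.array([[np.cos(a),-np.sin(a)],[np.sin(a),np.cos(a)]])
L=(C[...,:2]-o)@R; hsv=cv2.cvtColor(p["img"],cv2.COLOR_RGB2HSV)
Z=C[...,2]
m=(L[...,0]>-.08)&(L[...,0]<.025)&(L[...,1]>-.0)&(L[...,1]<.045)&(Z<.19)&(Z>.1)
print("pawl arm",np.c_[L[m],Z[m]][np.argsort(-Z[m])[:12]])
m=(L[...,0]>-.03)&(L[...,0]<.03)&(L[...,1]>-.1)&(L[...,1]<-.015)&(Z<.19)&(Z>.13)
print("bar",np.c_[L[m],Z[m]][np.argsort(-Z[m])[:8]],m.sum())
m=(L[...,0]>-.06)&(L[...,0]<.1)&(L[...,1]>-.1)&(L[...,1]<-.03)&(Z<.135)&(Z>.11)&(hsv[...,2]>185)
P=np.c_[L[m],Z[m]];print("wedge",m.sum(),np.percentile(P,[1,50,99],axis=0))
print(tip_of(p,"lever_knob")[:1],[w(p,*d["pixel"]) for d in tip_of(p,"lever_knob")[:1]])
```

```text
clock 23.02 tcp [0.5508 0.0879 0.2604] winder mm [  5.  130.9] op 0.008 F [-0.1 -0.5 -0.1] q [-0.048  0.998 -0.002 -0.05 ]
pawl arm [[ 0.002   0.0172  0.1498]
 [ 0.0058  0.018   0.1496]
 [ 0.0046  0.0165  0.1484]
 [ 0.0008  0.0125  0.1481]
 [-0.0064  0.0113  0.1479]
 [-0.0058  0.0185  0.1475]
 [ 0.0054  0.0206  0.1475]
 [ 0.0033  0.015   0.1472]
 [-0.0129  0.0174  0.1472]
 [ 0.0016  0.0165  0.1471]
 [ 0.0019  0.0201  0.1471]
 [-0.0113  0.0125  0.147 ]]
bar [[ 0.0034 -0.0279  0.1387]
 [ 0.0051 -0.0575  0.1386]
 [ 0.0076 -0.0732  0.1385]
 [ 0.0047 -0.091   0.1384]
 [ 0.0069 -0.086   0.1382]
 [ 0.0027 -0.016   0.1382]
 [ 0.0053 -0.0846  0.1382]
 [ 0.0057 -0.0257  0.1381]] 188
wedge 401 [[-0.0331 -0.082   0.1111]
 [-0.0001 -0.0658  0.1242]
 [ 0.0557 -0.0478  0.1347]]
[{'pixel': [261.7, 194.1], 'confidence': 0.66}] [array([0.4894, 0.0714, 0.1679])]
```

View pics/n1.png

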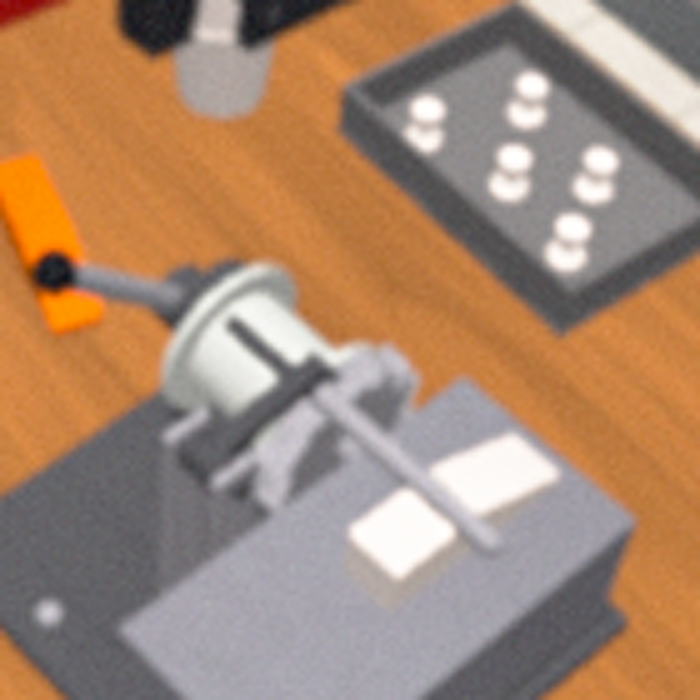

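Emit:
{"api": "carry_out", "payload": {"linear": [[-0.002, -0.035, 0], [-0.005, -0.07, 0], [-0.008, -0.105, 0], [-0.011, -0.14, 0], [-0.013, -0.175, 0], [-0.0139, -0.197, 0], [-0.0139, -0.197, -0.03], [-0.0139, -0.197, -0.06]], "roll": [0, 0, 0, 0, 0, 0, 0, 0], "gripper": 0.6}}

```text
clock: 23.78
tool_pos: [0.5345, -0.1124, 0.196]
eef_rot: [-0.045, 0.998, -0.003, -0.053]
contact_force: [-0.3, 0.4, -0.9]
opening: 0.582
```

Run:
```python
from h import *
p=snapshot("side"); stw(); save(p,"n2",(250,140,390,280),5)
```

```text
clock 23.83 tcp [ 0.5303 -0.1109  0.1901] winder mm [-32.7 -65.4] op 0.596 F [-1.3  0.5 -3.9] q [-0.047  0.997 -0.002 -0.059]
```

View pics/n2.png

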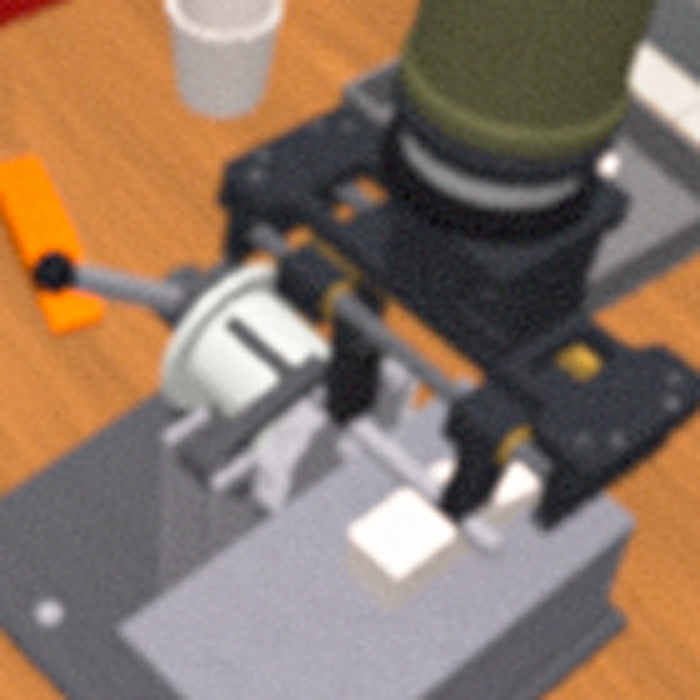

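Emit:
{"api": "carry_out", "payload": {"linear": [[0.003, 0.001, -0.01], [0.005, 0.0015, -0.025], [0.005, 0.0015, -0.04], [0.005, 0.0015, -0.05], [0.005, 0.0015, -0.05]], "roll": [0, 0, 0, 0, 0]}}

```text
clock: 24.25
tool_pos: [0.5329, -0.109, 0.1377]
eef_rot: [-0.047, 0.997, -0.002, -0.062]
contact_force: [-0.9, -0.5, -1.5]
opening: 0.602
```

Run:
```python
from h import *
p=snapshot("side"); stw(); save(p,"n3",(250,140,390,280),5)
```

```text
clock 24.3 tcp [ 0.5338 -0.1091  0.1389] winder mm [-29.  -63.9] op 0.597 F [ 0.2 -0.   1.1] q [-0.047  0.997 -0.002 -0.061]
```

View pics/n3.png

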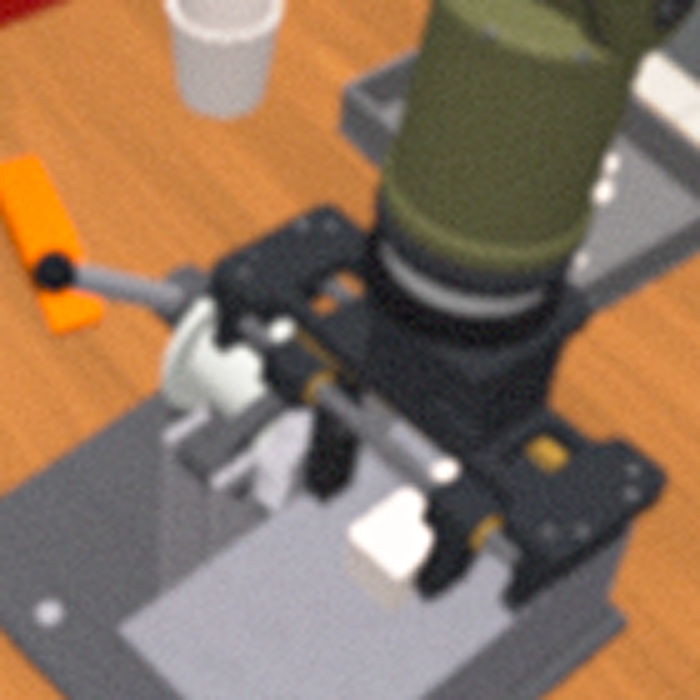

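Emit:
{"api": "carry_out", "payload": {"linear": [[0.001, 0, -0.01], [0.001, 0, -0.02], [0.001, 0, -0.027], [0.001, 0, -0.03], [0.001, 0, -0.03]], "roll": [0, 0, 0, 0, 0]}}

```text
clock: 24.72
tool_pos: [0.5342, -0.109, 0.1081]
eef_rot: [-0.047, 0.997, -0.002, -0.062]
contact_force: [-0.3, -0.7, -0.1]
opening: 0.602
```

Emit:
{"api": "carry_out", "payload": {"linear": [[0, 0, 0], [0, 0, 0], [0, 0, 0], [0, 0, 0], [0, 0, 0], [0, 0, 0]], "roll": [0, 0, 0, 0, 0, 0], "gripper": 0.1, "grip_force": 40}}

```text
clock: 25.22
tool_pos: [0.5343, -0.1087, 0.1084]
eef_rot: [-0.047, 0.997, -0.002, -0.062]
contact_force: [-0.4, 0.6, 2.8]
opening: 0.336
```

Emit:
{"api": "carry_out", "payload": {"linear": [[-0.008, -0.0007, 0], [-0.02, -0.0017, 0], [-0.033, -0.0029, 0], [-0.046, -0.004, 0], [-0.06, -0.0052, 0], [-0.074, -0.0064, 0], [-0.088, -0.0076, 0.0], [-0.1, -0.0087, 0.0]], "roll": [0, 0, 0, 0, 0, 0, 0, 0]}}

```text
clock: 25.88
tool_pos: [0.4328, -0.1178, 0.1085]
eef_rot: [-0.047, 0.997, -0.002, -0.062]
contact_force: [-0.6, -0.7, -0.3]
opening: 0.334
```

Run:
```python
from h import *
p=snapshot("side"); stw(); save(p,"o1",(250,140,390,280),5)
```

```text
clock 25.93 tcp [ 0.4297 -0.1183  0.1086] winder mm [-133.6  -64.1] op 0.337 F [-3.4  0.1  0.3] q [-0.047  0.997 -0.002 -0.064]
```

View pics/o1.png

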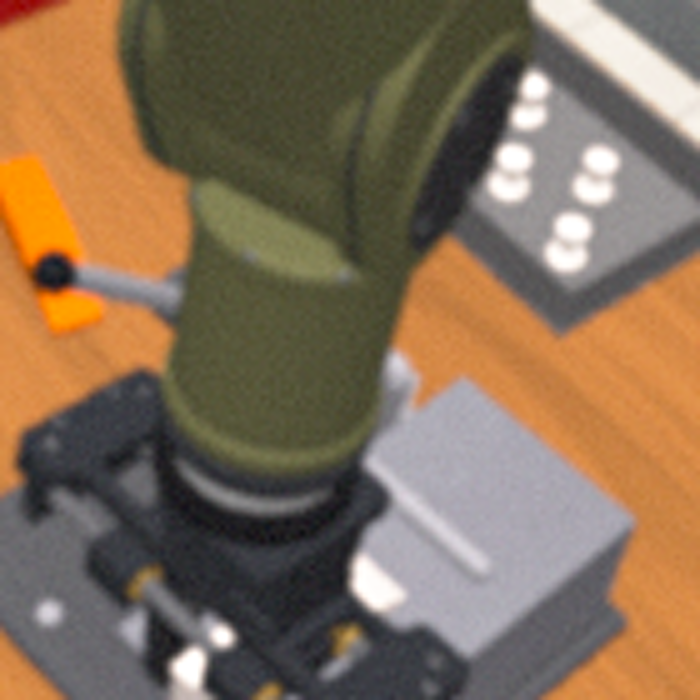

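The wedge is clear, and the bar is back down close to the housing. I'll lift it and carry it over to the free patch of desk where I first set it down.

Emit:
{"api": "carry_out", "payload": {"linear": [[0, 0, 0.02], [0, 0, 0.055], [0, 0, 0.09], [0, 0, 0.125], [0, 0, 0.155], [0.004, 0.025, 0.165], [0.01, 0.06, 0.165], [0.015, 0.095, 0.165]], "roll": [0, 0, 0, 0, 0, 0, 0, 0]}}

```text
clock: 26.6
tool_pos: [0.4454, -0.0233, 0.2746]
eef_rot: [-0.045, 0.997, -0.002, -0.063]
contact_force: [1.8, 0.8, -1.7]
opening: 0.334
```

Emit:
{"api": "carry_out", "payload": {"linear": [[0.006, 0.035, 0], [0.012, 0.07, 0], [0.018, 0.105, 0], [0.024, 0.14, 0], [0.03, 0.175, 0], [0.036, 0.21, 0], [0.042, 0.245, 0], [0.048, 0.28, 0]], "roll": [-0.03, -0.06, -0.09, -0.12, -0.15, -0.18, -0.21, -0.227]}}

```text
clock: 27.27
tool_pos: [0.4933, 0.258, 0.2744]
eef_rot: [0.069, 0.996, 0.004, -0.063]
contact_force: [0.4, 0.2, -0.8]
opening: 0.335
```

Run:
```python
from h import *
p=snapshot("side"); stw(); save(p,"o2",(150,60,400,280),3)
```

```text
clock 27.32 tcp [0.4928 0.2677 0.2749] winder mm [-37.3 315. ] op 0.332 F [2.2 8.  1.4] q [ 0.065  0.996  0.009 -0.063]
```

View pics/o2.png

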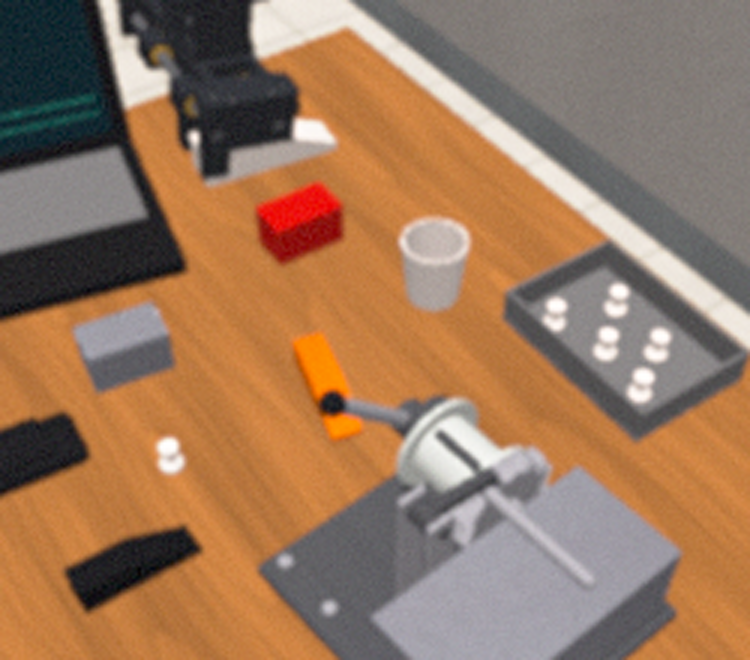

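Emit:
{"api": "carry_out", "payload": {"linear": [[0.005, 0.03, -0.01], [0.01, 0.06, -0.04], [0.0127, 0.08, -0.075], [0.0127, 0.08, -0.11], [0.0127, 0.08, -0.145], [0.0127, 0.08, -0.18], [0.0127, 0.08, -0.21], [0.0127, 0.08, -0.225]], "roll": [0, 0, 0, 0, 0, 0, 0, 0]}}

```text
clock: 27.98
tool_pos: [0.5036, 0.3456, 0.046]
eef_rot: [0.065, 0.996, 0.007, -0.065]
contact_force: [-0.4, -0.4, -0.6]
opening: 0.334
```

Run:
```python
from h import *
p=snapshot("side"); stw(); save(p,"o3",(170,110,290,210),6)
```

```text
clock 28.03 tcp [0.503  0.3452 0.0448] winder mm [-20.4 391.3] op 0.337 F [-0.4 -0.3 -2.3] q [ 0.065  0.996  0.006 -0.066]
```

View pics/o3.png

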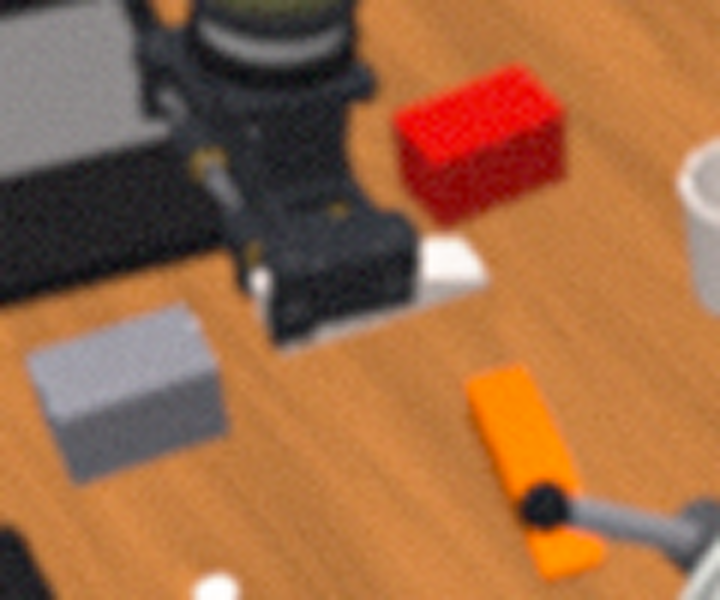

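Emit:
{"api": "carry_out", "payload": {"linear": [[0, 0, -0.01], [0, 0, -0.018], [0, 0, -0.025], [0, 0, -0.028], [0, 0, -0.031], [0, 0, -0.032]], "roll": [0, 0, 0, 0, 0, 0]}}

```text
clock: 28.53
tool_pos: [0.5034, 0.3455, 0.0132]
eef_rot: [0.065, 0.996, 0.007, -0.065]
contact_force: [-0.7, -0.4, -0.3]
opening: 0.336
```

Emit:
{"api": "carry_out", "payload": {"linear": [[0, 0, 0], [0, 0, 0], [0, 0, 0]], "roll": [0, 0, 0]}}

```text
clock: 28.78
tool_pos: [0.5037, 0.3457, 0.0137]
eef_rot: [0.065, 0.996, 0.007, -0.065]
contact_force: [0.0, 0.1, -0.5]
opening: 0.336
```

Emit:
{"api": "carry_out", "payload": {"linear": [[0, 0, -0.001], [0, 0, -0.002], [0, 0, -0.002]], "roll": [0, 0, 0]}}

```text
clock: 29.03
tool_pos: [0.5039, 0.3459, 0.0125]
eef_rot: [0.065, 0.996, 0.007, -0.065]
contact_force: [-1.1, 0.5, 4.6]
opening: 0.338
```

Emit:
{"api": "carry_out", "payload": {"linear": [[0, 0, 0], [0, 0, 0], [0, 0, 0], [0, 0, 0], [0, 0, 0]], "roll": [0, 0, 0, 0, 0], "gripper": 0.6}}

```text
clock: 29.45
tool_pos: [0.5038, 0.3459, 0.0124]
eef_rot: [0.065, 0.996, 0.007, -0.065]
contact_force: [0.0, 0.2, 0.7]
opening: 0.604
```

Emit:
{"api": "carry_out", "payload": {"linear": [[0, 0, 0.02], [0, 0, 0.05], [0, 0, 0.085], [0, 0, 0.12], [0, 0, 0.155], [0, 0.03, 0.18], [0, 0.05, 0.19], [0, 0.07, 0.19]], "roll": [0, 0, 0, 0, 0, 0, 0, 0]}}

```text
clock: 30.12
tool_pos: [0.505, 0.4185, 0.2063]
eef_rot: [0.065, 0.996, 0.01, -0.063]
contact_force: [0.3, 0.3, -0.3]
opening: 0.599
```

Run:
```python
from h import *
np.set_printoptions(precision=4,suppress=True)
p=snapshot("side"); stw(); save(p,"p1",(150,60,400,280),3); save(p,"p2",(250,140,390,280),5)
C=cloud(p)
o=np.array([.5572,-.0429]);a=.0866;R=np.array([[np.cos(a),-np.sin(a)],[np.sin(a),np.cos(a)]])
L=(C[...,:2]-o)@R;Z=C[...,2]
m=(L[...,0]>-.03)&(L[...,0]<.03)&(L[...,1]>-.095)&(L[...,1]<-.025)&(Z<.19)&(Z>.105)
P=np.c_[L[m],Z[m]];print("bar top z: expect 0.119 down",m.sum(),np.percentile(P,[50,90,98],axis=0))
d=tip_of(p,"lever_knob")[:2];print([(x["pixel"],w(p,*x["pixel"])) for x in d])
hsv=cv2.cvtColor(p["img"],cv2.COLOR_RGB2HSV)
m=(hsv[...,1]<60)&(hsv[...,2]>120)&(C[...,2]<.04)&(C[...,2]>.002)&(C[...,1]<.38)&(C[...,1]>.3)&(C[...,0]>.48)&(C[...,0]<.63)
P=C[m];print("wedge",m.sum(),P.min(0),P.max(0))
```

```text
clock 30.17 tcp [0.5027 0.4232 0.2047] winder mm [-14. 469.] op 0.601 F [-0.3  4.7 -0.3] q [ 0.063  0.996  0.011 -0.064]
bar top z: expect 0.119 down 163 [[ 0.0026 -0.0612  0.1162]
 [ 0.0083 -0.0322  0.1184]
 [ 0.0098 -0.0258  0.1194]]
[([263.1, 194.5], array([0.4928, 0.0709, 0.1647])), ([206.4, 215.7], array([0.3981, 0.2142, 0.0056]))]
wedge 422 [0.4982 0.3152 0.0021] [0.6104 0.3575 0.0319]
```

View pics/p1.png

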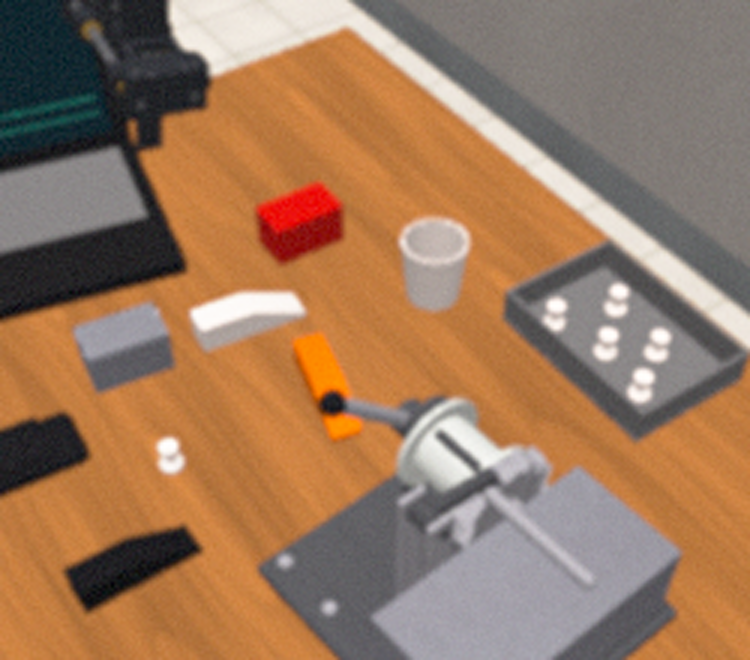

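View pics/p2.png

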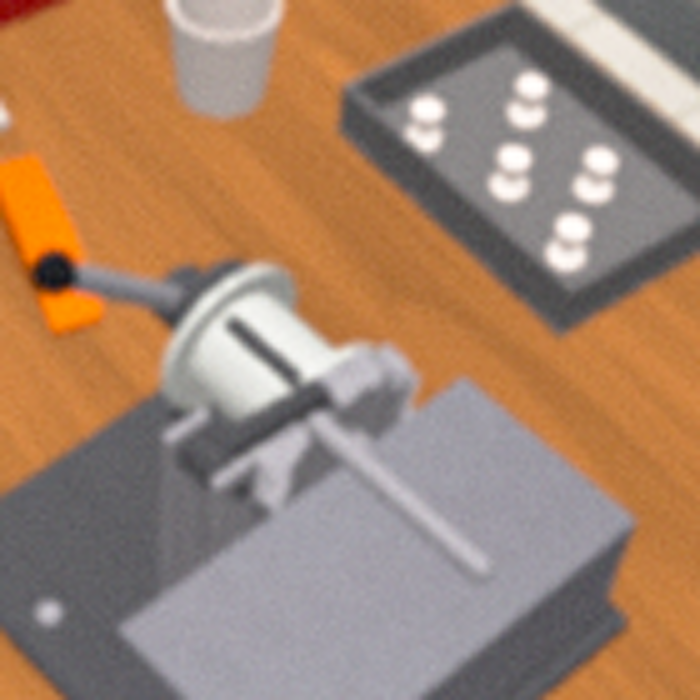

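Emit:
{"api": "carry_out", "payload": {"linear": [[0, -0.01, 0.01], [0, -0.01, 0.01], [0, -0.01, 0.01], [0, -0.01, 0.01]], "roll": [0, 0, 0, 0]}}

```text
clock: 30.55
tool_pos: [0.5028, 0.4089, 0.2134]
eef_rot: [0.064, 0.996, 0.009, -0.065]
contact_force: [1.0, 0.2, -0.7]
opening: 0.6
```

Run:
```python
from h import *
stw(); print(finish_job())
```

```text
clock 30.55 tcp [0.5028 0.4089 0.2134] winder mm [-15.1 454.8] op 0.6 F [ 1.   0.2 -0.7] q [ 0.064  0.996  0.009 -0.065]
the job is handed in; nothing more can be done
None
```

The job is done in the order asked and was handed in at 30.6 s; no verdict was reported. The white wedge was drawn out by its thin end, set down, taken again by its thick end and driven under the bar. The lever was then pulled to its stop, and the wedge was drawn out and laid on the desk.

**Last checks:**
- **Pawl:** the bar's top measured about 0.118–0.119 m, against 0.119 m expected when fully down.
- **Lever:** it stopped at about 13 N with no further travel. The knob ended at winder x about -55 mm, which matches the stop position.
- **Wedge:** it lies flat on the desk at x 0.50–0.61 m, y about 0.34 m, clear of the pocket and the look-alikes.
- **Gripper:** it was in free air, with the force near zero.
- **Other things:** those in the final view (cup, tray, red pocket, orange and black wedges, one electrode) look unmoved. I took no final view of the jar, bottle, tape roll, mouse or other electrode, but the arm did not work near them.

**What went wrong on the way:**
- **First grip missed:** the fingertips sit about 20 mm higher than the stated geometry implies, so the first grip closed above the wedge. I lowered the tool and regripped; the wedge had not moved.
- **Driving jammed:** the first drive stopped short of the flat top. The wrist force peaked at about 32 N along x and 28 N upward, and the tool tilted about 6°.
- **Different push:** I let go there and pushed the wedge the last 27 mm or so from behind with closed fingers. So the thick-end grip did not cover the whole drive.

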